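Set up the block heater and check it with the thermometer

TASK

Swing the heater's clear flip cover right back so that it stays open by itself, turn the dial until its white line points at the long black mark, and shut the cover again; stand every small amber jar from the cream slab upright in a bay of the heater, one to a bay (before or after setting the dial, as you like). With that all done, take the thermometer, hold it steady for two seconds with its nose about 5 cm from the black check patch, looking straight at the patch's middle with the nose pointing down at 45 degrees or more steeply, and lay it back in its rest; leave everything else where it stands.

Things in the scene. Friction and masses are not known exactly. Their poses are not given: they have to be found in the camera images.
- heater: bench block heater, a low white unit fixed on the table, 140 (x) by 310 mm (y). Origin: centre of its underside, z up; front faces -x. From -y to +y: the control end (120 mm wide, top at z 50) with the dial under a clear flip cover; four square bays, two by two (middle at y +30); a flat ledge (60 mm wide, top at z 50) with the black check patch
- cover (a joint): hinge of the clear cover over the dial (115 deep, 108 wide, 55 mm high, 0.12 kg; bottom and back open). Hinge line along the heater's y through heater (70, -95, 50) mm. 0 = closed, grows as the front swings up and back; stop at 1.65 rad. Little friction: let go below 0.95 rad it falls shut, above 1.25 rad it falls open to the stop and stays
- cover_handle (a point): middle of the cover's black round handle bar, 10 mm thick, 80 mm long along the heater's y, 40 mm clear of the cover's front wall. Closed: 155 mm from the hinge towards the heater's -x and 50 mm above it. Being round, it can turn between the finger pads as the cover swings, so the gripper may keep pointing down
- dial (a joint): angle of the black dial about its vertical axis. Grows clockwise seen from above, 0 to 3.14 rad, friction 0.03 N m, stays where left. At 0 the white line on its grip points to the heater's -x, at 1.571 to the heater's +y, where the one long black mark is printed (round dots mark other positions)
- dial_grip (a point): point on the dial's axis at gripping height, at heater (0, -95, 87) mm. The grip is an upright bar 14 mm thick, 42 mm long (along the white line), from z 60 to 94 mm
- patch (a point): centre of the round matt black check patch (32 mm diameter, thin steel rim) on top of the ledge, facing up: heater (0, 125, 50) mm; its z is up
- rest: grey rest for the thermometer, fixed on the table: base 120 by 50 mm with two saddles at x +45 and -45 mm (14 mm long, floor at z 30, side lips to z 39 mm, 32 mm apart inside); free between the saddles. Origin: centre of its underside, x along its length; lying in it, the thermometer has its origin straight above this one, at z 30 mm
- thermo: infrared thermometer, a white square stick with a black round nose: 130 mm long along its x (nose at +x), 24 wide, 28 mm high, 90 g. Origin: centre of its underside, near the centre of mass; tip of the nose at (65, 0, 14) mm, it looks along +x; starts lying in the rest, with its x along the rest's x
- thermo_spot (a point): the thermometer's measuring spot: the point 50 mm straight ahead of the nose, at its own (115, 0, 14) mm
- jar1: squat amber jar, 40 mm diameter up to z 26, then a white round cap 24 mm in diameter up to z 44 mm; about 60 g, heavy at the base. Origin: centre of its underside, z up. Starts on a fixed cream plastic slab, 160 x 160 x 4 mm. Two to four of the four jars are present (None: absent)
- jar2: squat amber jar, 40 mm diameter up to z 26, then a white round cap 24 mm in diameter up to z 44 mm; about 60 g, heavy at the base. Origin: centre of its underside, z up. Starts on a fixed cream plastic slab, 160 x 160 x 4 mm. Two to four of the four jars are present (None: absent)
- jar3: squat amber jar, 40 mm diameter up to z 26, then a white round cap 24 mm in diameter up to z 44 mm; about 60 g, heavy at the base. Origin: centre of its underside, z up. Starts on a fixed cream plastic slab, 160 x 160 x 4 mm. Two to four of the four jars are present (None: absent)
- jar4: squat amber jar, 40 mm diameter up to z 26, then a white round cap 24 mm in diameter up to z 44 mm; about 60 g, heavy at the base. Origin: centre of its underside, z up. Starts on a fixed cream plastic slab, 160 x 160 x 4 mm. Two to four of the four jars are present (None: absent)
- bay1 (a point): centre of the floor of a bay (z 32 mm): a square pocket 56 mm wide inside, walls 4 mm thick up to z 55 mm; bays are 60 mm apart. Heater (-30, 0) mm
- bay2 (a point): centre of the floor of a bay (z 32 mm): a square pocket 56 mm wide inside, walls 4 mm thick up to z 55 mm; bays are 60 mm apart. Heater (-30, 60) mm
- bay3 (a point): centre of the floor of a bay (z 32 mm): a square pocket 56 mm wide inside, walls 4 mm thick up to z 55 mm; bays are 60 mm apart. Heater (30, 0) mm
- bay4 (a point): centre of the floor of a bay (z 32 mm): a square pocket 56 mm wide inside, walls 4 mm thick up to z 55 mm; bays are 60 mm apart. Heater (30, 60) mm
- bulb: dark rubber bulb, 60 mm wide, 90 mm high, a bystander to be left alone. Origin: centre of its underside
- stock: amber bottle, 64 mm wide, 150 mm high, a bystander to be left alone. Origin: centre of its underside
- stock2: amber bottle, 44 mm wide, 90 mm high, a bystander to be left alone. Origin: centre of its underside
- stock3: amber bottle, 40 mm wide, 75 mm high, a bystander to be left alone. Origin: centre of its underside
- beaker: glass beaker, 64 mm wide, 70 mm high, a bystander to be left alone. Origin: centre of its underside
- dish: white bowl, 70 mm wide, 20 mm high, a bystander to be left alone. Origin: centre of its underside
- pot: the small low white pot among the jars, 32 mm wide, 26 mm high, a bystander. Origin: centre of its underside
Not all that is in view belongs to the job. Leave any blue, pink or yellow look-alike of the jar3 alone.

How it is judged:
By the outcome, as a careful person would: the job done as asked, in the order asked, and still so for the second after the job is handed in, with the robot touching nothing.
Of jar1, jar2, jar3, jar4 only 2 to 4 are there at a start; the rules pass over those that are not, and their reading is None.
At some moment in a run one of jar1, jar2, jar3, jar4 may be knocked a few centimetres aside while the robot is not near it.
It also fails if it takes over 210 s, if anything falls off the work surface, if the arm or the gripper's body presses on something with over 40 N, if the wrist force passes 120 N, or if a joint passes its speed limit or range.

ROBOT

A 7-joint arm with a two-finger parallel gripper is mounted at the origin on the work surface. World frame = base frame: x ahead of the robot, y to its left, z up, the work surface at z = 0. Lengths are in m, angles in rad, forces in N, time in s.
With the tool pointing down it reaches from about 0.4 to 0.85 m from the base axis. Payload 10.4 kg.
Tool frame: the origin (TCP) lies at the very end of the fingers, on their centre line; the grasp point (between the pads) lies 19 mm behind it (grip_point_offset is the distance from the TCP to the grasp point, in m); z points along the fingers, y is the line along which they close (so a half turn about z gives the same grasp; the last joint's range is limited). The gripper opens to 87 mm and grips with 3 to 60 N. Pads are 19 mm wide; open, the fingers measure 117 mm over their backs; the gripper's body (75 mm by 190 mm) begins 51 mm behind the grasp point.
Start: joints at [1.113, 0.332, -0.065, 1.46, 0.022, 1.35, -0.088], TCP at [0.263, -0.567, 0.195] pointing down, gripper open.
Joint ranges: [-2.6, 2.6], [-0.5, 2.12], [-1.47, 1.34], [0.16, 2.42], [-1.27, 4.41], [0.06, 2.06], [-2.6, 2.6]. Speed limits (rad/s): [2.22, 2.22, 2.79, 2.79, 3.14, 3.14, 3.14].

INTERFACE

Orientations are given as a unit quaternion [x, y, z, w].
In Python, from bench import * gives the robot as it stands.
- The arm moves only by the tool play_rows, never from a script. Its argument "increments" is text: rows parted by semicolons, each of 7 numbers parted by spaces: the turn, a rotation vector about the tool's x, y, z in rad, then the shift along the tool's x, y, z in m, then the opening, from 0 (shut) to 1 (fully open). A call has 1 to 8 rows; each row is the pose to reach, as a shift and turn from the pose commanded when the call began, along the tool's axes at that moment; what a row does not reach only later rows make up. A row lasts 1/10 s, in which the tool goes at most 50 mm and 8.59 degrees, less where a joint would pass 70% of its speed; a pose out of reach is approached as far as the arm can. A call with a gripper value outside its range is refused whole. The fingers move at their own pace and stop on an object; "grip_force" is the grip in N (left out, the last holds). Time passes only in rows, so rows that repeat a pose let the fingers close. It gives the time, the measured TCP pose, the force, the opening and the grip force at its end, in the units of the state.
- read_state(): the state, without advancing time (a new reading comes with each control period).
- camera(name): name is "scene" or "top" or "wrist"; returns a dict with "color" (400x640x3 uint8, red, green, blue), "fx", "fy", "cx", "cy" (pixels), "camera_from_world" (4x4, takes a point from world to camera coordinates); the wrist camera has in their place "mount" (4x4, takes a point from camera to tool coordinates, whose origin is the TCP and whose axes are the flange's). Camera axes: x right, y down, z forward; pixel columns grow to the right and rows downward; lengths in m; the calibration is good to about 2 mm. The wrist camera is an equidistant fisheye: a pixel r from the principal point sees the ray r / f radians off the axis. A picture is of the moment at which its call begins: read the wrist's pose just before it. There is no depth.
- close_job(): hands the job in; it is judged then, once.
The state is a dict: "time": time; "joint_positions": joint angles; "joint_vel": joint speeds; "joint_torque": joint torques, N m; "ee_pos": TCP position; "eef_rot": TCP orientation; "ft_force": force on the tool from outside, world axes, zero at the start; "torque": the same for the moment, N m; "width": finger opening in m; "grip_force": force on a finger pad.
Only numpy, scipy, OpenCV 4.12 (cv2) and the standard library are available. Lean on these libraries where they do the work, as an engineer would, in place of code of your own. Each camera call takes 0.05 s, during which the arm holds its last target. There are 200 camera calls.

## Working session

There is one attempt and no reset: what is moved stays moved. The work goes in short steps, Python scripts to look and compute and a tool call to move; the robot and the scene stay as the last step left them, time stands still between calls to the robot, and variables do not carry over. Pictures are saved under pics/ and viewed, at most 14 in all, crops included, and the job is handed in when it is done.

Besides the shell and the picture viewer there is one more tool, called after "Request:" as name(argument=value, ...) on one line, values as JSON. play_rows: Moves the arm, as the interface text tells. Its arguments: {"type":"object","properties":{"increments":{"type":"string"},"grip_force":{"type":"number"}},"required":["increments"]}

```bash
ls; mkdir -p pics; cat > h.py <<'E'
from bench import *
import numpy as np, cv2
from scipy.spatial.transform import Rotation as R
E
python3 - <<'E'
from h import *
s=read_state();print({k:np.round(v,3).tolist() for k,v in s.items()})
for n in("scene","top","wrist"):
    c=camera(n);cv2.imwrite(f"pics/{n}0.png",c["color"][:,:,::-1]);np.save(f"pics/{n}0.npy",c,allow_pickle=True)
    print(n,{k:np.round(v,4).tolist() for k,v in c.items() if k!="color"})
E
```

```text
pics
{'time': 0.0, 'joint_positions': [1.113, 0.333, -0.065, 1.461, 0.022, 1.35, -0.088], 'joint_vel': [0.001, -0.0, -0.0, -0.001, -0.001, 0.0, -0.0], 'joint_torque': [-0.001, -62.326, 0.024, -38.99, -0.061, 0.04, 0.0], 'ee_pos': [0.263, -0.566, 0.194], 'eef_rot': [0.976, 0.216, -0.0, -0.001], 'ft_force': [0.454, 1.023, -0.604], 'torque': [0.043, 0.017, -0.051], 'grip_force': 0.0, 'width': 0.087}
scene {'fx': 487.8643, 'fy': 487.8643, 'cx': 322.4039, 'cy': 206.954, 'camera_from_world': [[0.6228, 0.7822, 0.0137, -0.3778], [0.6226, -0.485, -0.6141, -0.2848], [-0.4737, 0.391, -0.7891, 1.5885], [0.0, 0.0, 0.0, 1.0]]}
top {'fx': 470.9589, 'fy': 470.9589, 'cx': 321.8654, 'cy': 197.4312, 'camera_from_world': [[-0.0148, -0.9997, 0.0215, 0.0063], [-0.994, 0.0124, -0.1091, 0.5641], [0.1088, -0.0229, -0.9938, 1.4155], [0.0, 0.0, 0.0, 1.0]]}
wrist {'fx': 309.7069, 'fy': 309.7069, 'cx': 320.0674, 'cy': 196.9703, 'mount': [[0.0003, -0.9705, -0.241, 0.0651], [1.0, 0.0002, 0.0004, -0.0011], [-0.0004, -0.241, 0.9705, -0.1898], [0.0, 0.0, 0.0, 1.0]]}
```

View pics/top0.png

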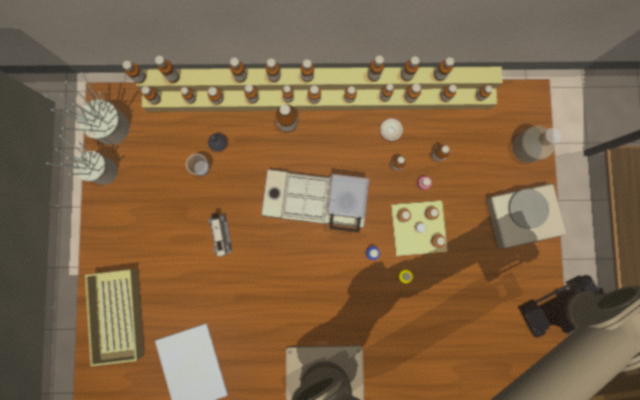

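View pics/scene0.png

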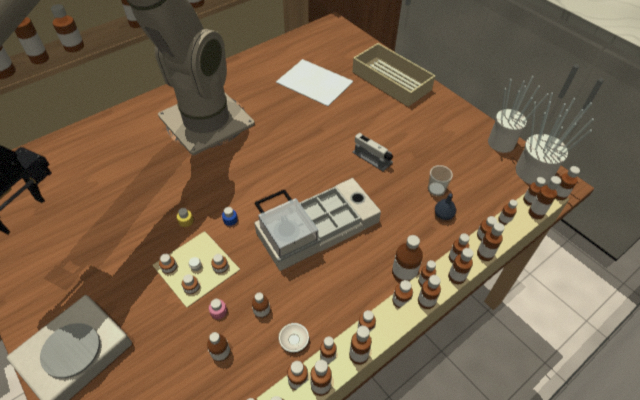

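The top view shows the heater at about (316,198), with its cover at (348,192), handle at (346,225) and patch at (274,193). The thermometer in its rest is at (220,234) and the slab at (420,228). On the slab, the white caps at (404,214), (432,212) and (438,240) sit on amber bodies. The pot is at (421,227). The blue (373,252), pink (424,182) and yellow (406,276) jars are look-alikes. Next I'll enlarge crops to confirm this.

```bash
python3 - <<'E'
from h import *
t=cv2.imread("pics/top0.png");s=cv2.imread("pics/scene0.png")
cv2.imwrite("pics/tc.png",cv2.resize(t[165:285,200:460],None,fx=3,fy=3,interpolation=cv2.INTER_CUBIC))
cv2.imwrite("pics/sc.png",cv2.resize(s[125:305,150:400],None,fx=3.2,fy=3.2,interpolation=cv2.INTER_CUBIC))
E
```

```text
(no output)
```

View pics/tc.png

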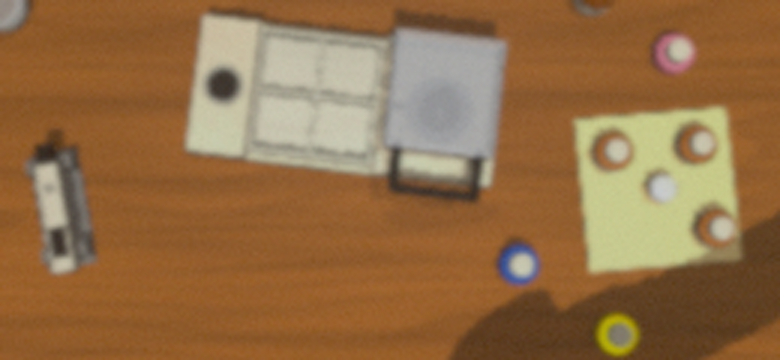

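View pics/sc.png

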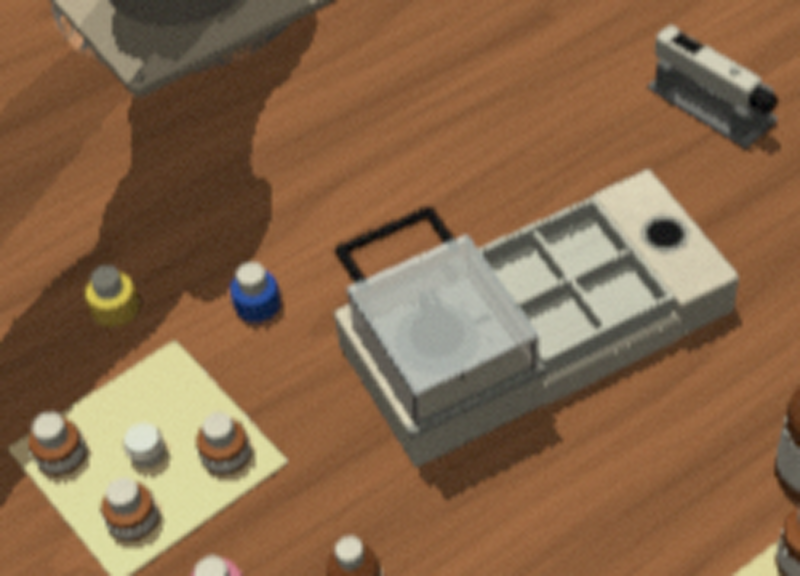

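```bash
cat >> h.py <<'E'
from scipy.optimize import least_squares
C={n:np.load(f"pics/{n}0.npy",allow_pickle=True).item() for n in("top","scene")}
def proj(n,P):
    c=C[n];T=c["camera_from_world"];q=np.atleast_2d(P)@T[:3,:3].T+T[:3,3]
    return np.c_[c["fx"]*q[:,0]/q[:,2]+c["cx"],c["fy"]*q[:,1]/q[:,2]+c["cy"]]
def tp(u,v):return ((u+.5)/3-.5+200,(v+.5)/3-.5+165)
def sp(u,v):return ((u+.5)/3.2-.5+150,(v+.5)/3.2-.5+125)
def tri(obs):
    f=lambda p:np.concatenate([proj(n,p)[0]-o for n,o in obs])
    r=least_squares(f,[.5,0,.05]);return r.x,np.abs(r.fun).max()
def yawT(x,y,z,a,L):
    L=np.asarray(L,float)/1000;c,s=np.cos(a),np.sin(a)
    return np.c_[x+c*L[:,0]-s*L[:,1],y+s*L[:,0]+c*L[:,1],z+L[:,2]]
E
python3 - <<'E'
from h import *
pts={"patch":((222,85),(664,233)),"handle":((435,193),(392,230)),"jA":((616,151),(219,424)),"jB":((701,143),(123,490)),"jC":((721,228),(49,424)),"pot":((660,187),(144,438)),"c1":((186,152),(650,170)),"c2":((203,13),(737,275)),"c3":((491,187),(337,316)),"nose":((45,150),(768,102)),"tail":((64,271),(662,30)),"dialtop":((440,112),(425,310)),"blue":((521,264),(251,272)),"slabL":((575,119),(286,462)),"slabT":((589,271),(176,342))}
for k,(a,b) in pts.items():
    x,e=tri([("top",tp(*a)),("scene",sp(*b))]);print(k,np.round(x*1000,1),round(e,2))
L=[(0,125,50),(-85,-95,100),(-70,155,50),(70,155,50),(-70,-155,50)]
K=["patch","handle","c1","c2","c3"]
def f(p):
    W=yawT(*p,L);return np.concatenate([(proj("top",W)-[tp(*pts[k][0]) for k in K]).ravel(),(proj("scene",W)-[sp(*pts[k][1]) for k in K]).ravel()])
r=least_squares(f,[.45,0.05,0,0]);print(r.x,np.round(r.fun,1))
E
```

```text
patch [577.1 144.4  49.6] 0.13
handle [465.9 -60.8 100.3] 1.38
jA [ 505.8 -252.7   45.2] 0.08
jB [ 512.5 -339.8   46.1] 0.05
jC [ 426.4 -356.3   47.2] 0.06
pot [ 469.2 -301.3   26.3] 0.2
c1 [511.6 183.   44.7] 0.54
c2 [650.  162.5  51.3] 0.39
c3 [ 472.5 -123.3   42.1] 0.76
nose [515.1 323.8  44.3] 0.35
tail [393.5 300.6  56.8] 0.0
dialtop [541.7 -75.4  85.2] 1.1
blue [ 393.4 -153.7   44.7] 0.07
slabL [ 542.5 -220.1    2.5] 0.16
slabT [ 3.848e+02 -2.297e+02 -2.000e-01] 0.02
[ 0.56141992  0.02095501 -0.00318886 -0.12647834] [ 0.   0.2 -0.8 -0.5 -0.7 -0.4 -0.6  0.4 -0.3 -0.5  0.2  0.5 -2.   1.1
 -0.4 -0.5  1.2  0.4 -1.2 -0.9]
```

```bash
cat >> h.py <<'E'
HX,HY,HA=.5614,.0210,-.1265
def H(x,y,z): return yawT(HX,HY,0,HA,[(x,y,z)])[0]
def down(deg): # tool x at this world yaw, tool z down
    return R.from_euler("z",deg,degrees=True)*R.from_euler("x",180,degrees=True)
def go(p,Rt,lab=""):
    s=read_state();R0=R.from_quat(s["eef_rot"])
    v=(R0.inv()*Rt).as_rotvec();d=R0.inv().apply(np.asarray(p)-s["ee_pos"])
    print(lab,"turn",np.round(v,4),"shift",np.round(d,4))
def handle(th): # grip point of handle at cover angle
    r=np.hypot(155,50);f=np.pi-np.arctan2(50,155)-th
    return H(70+r*np.cos(f),-95,50+r*np.sin(f))
DH=down(90+np.degrees(HA))
E
python3 - <<'E'
from h import *
p=handle(0);print(p);go(p+[0,0,.1],DH,"above")
E
```

```text
[ 0.46509371 -0.06251706  0.1       ]
above turn [-1.1000e-03 -5.0000e-04 -1.0095e+00] shift [ 0.3955 -0.3721 -0.0052]
```

Request:
play_rows(increments="0 0 -1.0095 0.3955 -0.3721 -0.005 0.4;0 0 -1.0095 0.3955 -0.3721 -0.005 0.4;0 0 -1.0095 0.3955 -0.3721 -0.005 0.4;0 0 -1.0095 0.3955 -0.3721 -0.005 0.4;0 0 -1.0095 0.3955 -0.3721 -0.005 0.4;0 0 -1.0095 0.3955 -0.3721 -0.005 0.4;0 0 -1.0095 0.3955 -0.3721 -0.005 0.4;0 0 -1.0095 0.3955 -0.3721 -0.005 0.4", grip_force=20)

```text
time: 0.95
ee_pos: [0.4122, -0.1937, 0.1988]
eef_rot: [0.749, 0.662, -0.0, 0.0]
ft_force: [1.0, -0.0, 0.8]
width: 0.0367
grip_force: 0.0
```

```bash
python3 - <<'E'
from h import *
p=handle(0);go(p+[0,0,.1],DH,"above");go(p-[0,0,.019],DH,"grip")
E
```

```text
above turn [0.0001 0.0005 0.0038] shift [ 0.1366  0.0364 -0.0013]
grip turn [0.0001 0.0005 0.0038] shift [0.1367 0.0364 0.1177]
```

Request:
play_rows(increments="0 0 0 0.1366 0.0364 -0.001 0.4;0 0 0 0.1366 0.0364 -0.001 0.4;0 0 0 0.1366 0.0364 -0.001 0.4;0 0 0 0.1366 0.0364 -0.001 0.4;0 0 0 0.1366 0.0364 -0.001 0.4")

```text
time: 1.45
ee_pos: [0.4654, -0.0641, 0.1996]
eef_rot: [0.75, 0.662, -0.0, -0.0]
ft_force: [0.2, -0.3, -0.9]
width: 0.035
grip_force: 0.0
```

```bash
cat >> h.py <<'E'
def wproj(c,s,P): # world points to wrist pixels
    M=c["mount"];Rt=R.from_quat(s["eef_rot"])
    t=Rt.inv().apply(np.atleast_2d(P)-s["ee_pos"]);q=(t-M[:3,3])@M[:3,:3]
    h=np.hypot(q[:,0],q[:,1]);a=np.arctan2(h,q[:,2])*c["fx"]/h
    return np.c_[q[:,0]*a+c["cx"],q[:,1]*a+c["cy"]]
def wray(c,s,uv,z): # wrist pixel to world point at height z
    x,y=(uv[0]-c["cx"]),(uv[1]-c["cy"]);r=np.hypot(x,y);t=r/c["fx"]
    q=np.array([x/r*np.sin(t),y/r*np.sin(t),np.cos(t)]);M=c["mount"];Rt=R.from_quat(s["eef_rot"])
    o=Rt.apply(M[:3,3])+s["ee_pos"];d=Rt.apply(M[:3,:3]@q);return o+d*(z-o[2])/d[2]
E
python3 - <<'E'
from h import *
s=read_state();c=camera("wrist")
p=handle(0);go(p+[0,0,.1],DH,"above");go(p-[0,0,.019],DH,"grip")
L=[(-85,-95,100),(-85,-55,100),(-85,-135,100),(0,125,50),(-70,-155,50),(0,30,55),(0,-95,94)]
im=c["color"][:,:,::-1].copy()
for q in wproj(c,s,[H(*l) for l in L]): cv2.circle(im,tuple(int(round(a)) for a in q),2,(0,0,255),1)
cv2.imwrite("pics/w1.png",im)
E
```

```text
above turn [-0.0005  0.0004 -0.0002] shift [ 0.0027 -0.0003 -0.0005]
grip turn [-0.0005  0.0004 -0.0002] shift [ 0.0028 -0.0003  0.1185]
```

View pics/w1.png

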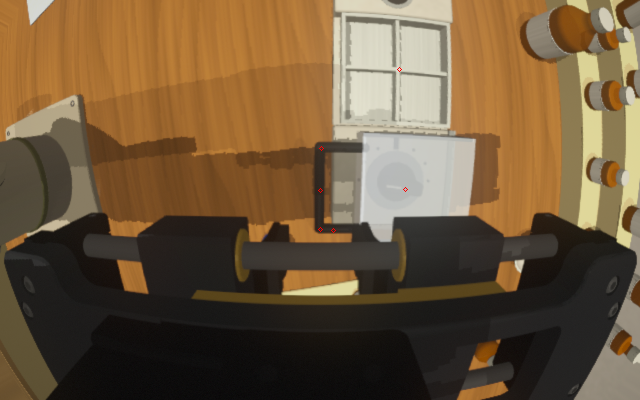

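The predicted handle points fall right on the bar at (320,149) to (320,229), so the heater pose is confirmed. The dial's white line, at about (393,187), points roughly towards -x.

Request:
play_rows(increments="0 0 0 0.0028 0 0.05 0.4;0 0 0 0.0028 0 0.1 0.4;0 0 0 0.0028 0 0.1185 0.4;0 0 0 0.0028 0 0.1185 0;0 0 0 0.0028 0 0.1185 0;0 0 0 0.0028 0 0.1185 0;0 0 0 0.0028 0 0.1185 0", grip_force=15)

```text
time: 2.2
ee_pos: [0.4667, -0.0624, 0.0827]
eef_rot: [0.751, 0.661, 0.001, 0.001]
ft_force: [0.4, 0.6, 0.2]
width: 0.0108
grip_force: 0.0
```

```bash
python3 - <<'E'
from h import *
s=read_state();print(s["width"],s["ee_pos"],s["ft_force"])
R0=R.from_quat(s["eef_rot"])
for th in np.arange(.1,1.66,.1): print(round(th,1),np.round(R0.inv().apply(handle(th)-handle(0)),4))
E
```

```text
0.010788930159854191 [ 0.46674681 -0.0623616   0.08268532] [0.40118022 0.5912225  0.21437757]
0.1 [-0.      0.0058 -0.0152]
0.2 [-0.      0.0131 -0.0298]
0.3 [-0.      0.0218 -0.0435]
0.4 [-0.      0.0318 -0.0563]
0.5 [-0.      0.0431 -0.0681]
0.6 [-0.      0.0555 -0.0786]
0.7 [-0.      0.0689 -0.0879]
0.8 [-0.      0.0831 -0.0958]
0.9 [ 0.      0.0981 -0.1022]
1.0 [ 0.      0.1136 -0.1072]
1.1 [ 0.      0.1295 -0.1105]
1.2 [ 0.      0.1457 -0.1122]
1.3 [ 0.      0.162  -0.1123]
1.4 [ 1.000e-04  1.782e-01 -1.108e-01]
1.5 [ 1.000e-04  1.942e-01 -1.077e-01]
1.6 [ 1.000e-04  2.098e-01 -1.029e-01]
```

Request:
play_rows(increments="0 0 0 0 0 0 0;0 0 0 0 0 0 0;0 0 0 0 0.0058 -0.0152 0;0 0 0 0 0.0131 -0.0298 0;0 0 0 0 0.0218 -0.0435 0;0 0 0 0 0.0318 -0.0563 0;0 0 0 0 0.0431 -0.0681 0;0 0 0 0 0.0555 -0.0786 0")

```text
time: 3.0
ee_pos: [0.5213, -0.069, 0.1607]
eef_rot: [0.75, 0.661, 0.0, 0.0]
ft_force: [-0.0, 0.3, -0.3]
width: 0.0005
grip_force: 0.0
```

```bash
python3 - <<'E'
from h import *
c=camera("scene");im=c["color"][125:305,150:400,::-1]
w=camera("wrist")["color"][:,:,::-1]
a=cv2.resize(im,(500,360));b=cv2.resize(w,(288,180))
o=np.zeros((360,790,3),np.uint8);o[:,:500]=a;o[:180,502:]=b
cv2.imwrite("pics/s2.png",o)
E
```

```text
(no output)
```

View pics/s2.png

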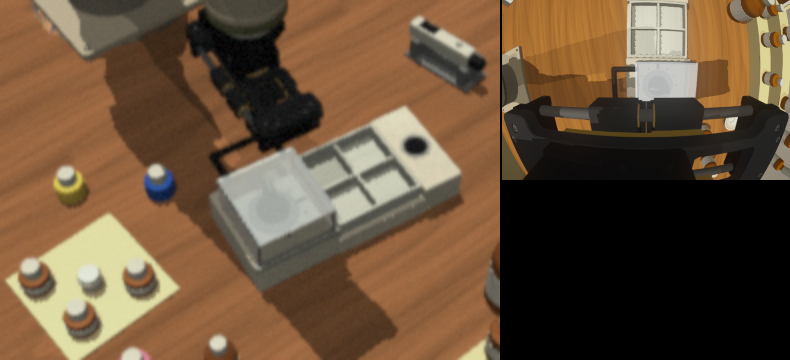

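The fingers shut without holding the bar and the cover is still closed. I'll retry, closing for longer and slightly deeper.

```bash
python3 - <<'E'
from h import *
p=handle(0);go(p+[0,0,.05],DH,"above");go(p-[0,0,.021],DH,"grip")
E
```

```text
above turn [ 0.0026 -0.0004 -0.    ] shift [-0.0009 -0.0577  0.011 ]
grip turn [ 0.0026 -0.0004 -0.    ] shift [-0.0009 -0.0579  0.082 ]
```

Request:
play_rows(increments="0 0 0 -0.001 -0.0579 0 0.4;0 0 0 -0.001 -0.0579 0 0.4;0 0 0 -0.001 -0.0579 0 0.4;0 0 0 -0.001 -0.0579 0.04 0.4;0 0 0 -0.001 -0.0579 0.082 0.4;0 0 0 -0.001 -0.0579 0.082 0.4;0 0 0 -0.001 -0.0579 0.082 0.2;0 0 0 -0.001 -0.0579 0.082 0.2")

```text
time: 3.9
ee_pos: [0.465, -0.0626, 0.0799]
eef_rot: [0.75, 0.661, 0.001, 0.001]
ft_force: [0.5, -0.0, 0.1]
width: 0.0254
grip_force: 0.0
```

Request:
play_rows(increments="0 0 0 0 0 0 0;0 0 0 0 0 0 0;0 0 0 0 0 0 0;0 0 0 0 0 0 0;0 0 0 0 0 0 0;0 0 0 0 0 0 0", grip_force=25)

```text
time: 4.5
ee_pos: [0.4633, -0.0626, 0.0779]
eef_rot: [0.75, 0.661, 0.0, 0.0]
ft_force: [0.6, 0.4, 0.4]
width: 0.0004
grip_force: 0.4
```

```bash
python3 - <<'E'
from h import *
s=read_state();print(s["width"],s["grip_force"],s["ee_pos"],s["ft_force"])
E
```

```text
0.0003782270268593635 0.42220188304781914 [ 0.46332886 -0.06259574  0.07793358] [0.59723441 0.41012542 0.35815974]
```

```bash
python3 - <<'E'
from h import *
s=read_state();w=camera("wrist");im=w["color"][:,:,::-1].copy()
for q in wproj(w,s,[H(-85,-95,100),H(-85,-55,100),H(-85,-135,100),s["ee_pos"]]): cv2.circle(im,tuple(int(round(a)) for a in q),2,(0,0,255),1)
c=camera("scene");a=cv2.resize(c["color"][150:270,215:335,::-1],(390,390),interpolation=cv2.INTER_CUBIC)
b=cv2.resize(im[120:320,220:420],(400,400),interpolation=cv2.INTER_CUBIC)
o=np.zeros((400,794,3),np.uint8);o[:390,:390]=a;o[:,394:]=b
cv2.imwrite("pics/s3.png",o)
E
```

```text
(no output)
```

View pics/s3.png

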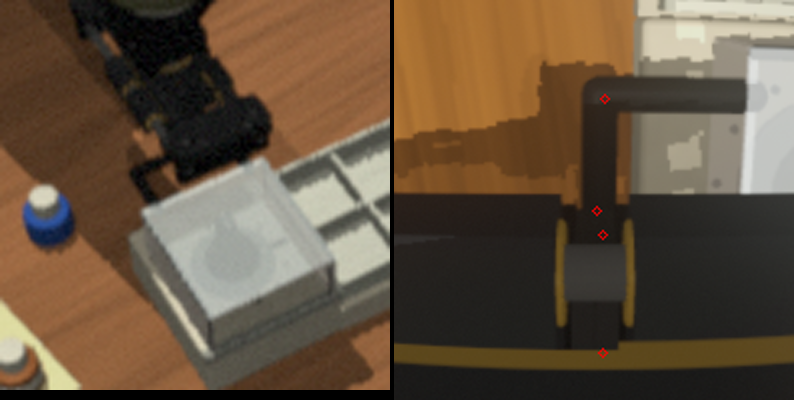

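Request:
play_rows(increments="0 0 0 0 0 0 0;0 0 0 0 0.004 0 0;0 0 0 0 0.004 0 0;0 0 0 0 0.004 0 0")

```text
time: 5.0
ee_pos: [0.4676, -0.0631, 0.0779]
eef_rot: [0.75, 0.661, 0.0, 0.0]
ft_force: [1.0, -1.0, 1.7]
width: 0.0006
grip_force: 0.7
```

Request:
play_rows(increments="0 0 0 0 -0.008 0 0;0 0 0 0 -0.008 0 0;0 0 0 0 -0.008 0 0")

```text
time: 5.3
ee_pos: [0.4588, -0.062, 0.0778]
eef_rot: [0.75, 0.661, -0.0, 0.0]
ft_force: [-1.1, 0.3, 1.4]
width: 0.0007
grip_force: 0.5
```

Request:
play_rows(increments="0 0 0 0 0.004 -0.01 0;0 0 0 0 0.004 -0.01 0;0 0 0 0 0.004 -0.01 0")

```text
time: 5.6
ee_pos: [0.4637, -0.0626, 0.0882]
eef_rot: [0.75, 0.661, 0.0, 0.0]
ft_force: [0.5, -0.6, -0.2]
width: 0.0007
grip_force: 0.0
```

Request:
play_rows(increments="0 0 0 0 0 -0.02 0.4;0 0 0 0 0 -0.04 0.4;0 0 0 0 0 -0.07 0.4;0 0 0 0 0 -0.07 0.4;0 0 0 0 0 -0.07 0.4;0 0 0 0 0 -0.07 0.4")

```text
time: 6.2
ee_pos: [0.4627, -0.0626, 0.1569]
eef_rot: [0.75, 0.661, -0.0, -0.0]
ft_force: [-0.8, -0.6, -0.6]
width: 0.0331
grip_force: 0.0
```

```bash
python3 - <<'E'
from h import *
s=read_state();print(s["ee_pos"],s["width"]);w=camera("wrist");im=w["color"][:,:,::-1].copy()
R0=R.from_quat(s["eef_rot"])
def dot(im,q,col):
    cv2.circle(im,tuple(int(round(a)) for a in q),1,col,-1)
h=s["width"]/2
T=[R0.apply([0,k*h,z])+s["ee_pos"] for k in(-1,1) for z in (0,-.02)]
cols=[(0,0,255),(0,255,0)]*2
c=camera("scene");sc=c["color"][:,:,::-1].copy()
for n,(q,col) in enumerate(zip(wproj(w,s,T),cols)): dot(im,q,col); print(q)
for q,col in zip(proj("scene",T),cols): dot(sc,q,col)
for q in proj("scene",[H(-85,-55,100),H(-85,-135,100),H(-70,-155,50)]): dot(sc,q,(255,0,255))
a=cv2.resize(sc[150:250,225:325],(400,400),interpolation=cv2.INTER_CUBIC)
b=cv2.resize(im[180:280,270:370],(400,400),interpolation=cv2.INTER_CUBIC)
cv2.imwrite("pics/s4.png",np.hstack([a,b]))
E
```

```text
[ 0.46268377 -0.06255073  0.15693508] 0.033091467743107165
[295.8122092 225.2350354]
[293.28873772 236.37511397]
[346.75995501 225.23996915]
[349.53075589 236.37318648]
```

View pics/s4.png

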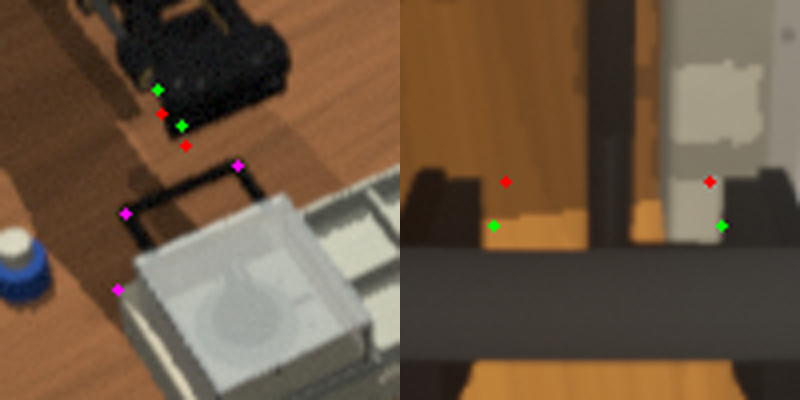

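The overlay shows the real fingertips end about 25 mm short of the reported TCP: they appear near the green marks, not the red ones. The shut fingers also touched the bar top (z 105) when the TCP read 78. I'll go about 25 mm deeper.

```bash
python3 - <<'E'
from h import *
p=handle(0);go([*p[:2],.062],DH,"grip")
E
```

```text
grip turn [-0.0015 -0.0002  0.0001] shift [0.0003 0.0026 0.0949]
```

Request:
play_rows(increments="0 0 0 0 0.0026 0.04 0.4;0 0 0 0 0.0026 0.08 0.4;0 0 0 0 0.0026 0.095 0.4;0 0 0 0 0.0026 0.095 0.4;0 0 0 0 0.0026 0.095 0;0 0 0 0 0.0026 0.095 0;0 0 0 0 0.0026 0.095 0;0 0 0 0 0.0026 0.095 0", grip_force=20)

```text
time: 7.1
ee_pos: [0.4652, -0.063, 0.0634]
eef_rot: [0.75, 0.661, -0.001, -0.0]
ft_force: [-16.6, 3.3, 13.0]
width: 0.0107
grip_force: 8.5
```

Request:
play_rows(increments="0 0 0 0 0 0 0;0 0 0 0 0 0 0;0 0 0 0 0 0 0")

```text
time: 7.4
ee_pos: [0.4645, -0.0628, 0.0633]
eef_rot: [0.75, 0.661, -0.001, -0.001]
ft_force: [-9.4, 2.4, 9.9]
width: 0.0091
grip_force: 20.0
```

Gripped this time: width 9 mm at 20 N. Next I'll swing the cover along its arc.

Request:
play_rows(increments="0 0 0 0 0.0058 -0.0152 0;0 0 0 0 0.0131 -0.0298 0;0 0 0 0 0.0218 -0.0435 0;0 0 0 0 0.0318 -0.0563 0;0 0 0 0 0.0318 -0.0563 0")

```text
time: 7.9
ee_pos: [0.4954, -0.067, 0.1209]
eef_rot: [0.75, 0.661, -0.002, -0.001]
ft_force: [-19.8, 1.7, 15.9]
width: 0.0088
grip_force: 20.0
```

Request:
play_rows(increments="0 0 0 0 -0.003 -0.003 0;0 0 0 0 -0.003 -0.003 0;0 0 0 0 0.008 -0.015 0;0 0 0 0 0.021 -0.026 0")

```text
time: 8.3
ee_pos: [0.5192, -0.0702, 0.1453]
eef_rot: [0.751, 0.661, 0.001, 0.001]
ft_force: [9.0, -1.5, -13.7]
width: 0.0093
grip_force: 20.0
```

Request:
play_rows(increments="0 0 0 0 0.0015 0.002 0;0 0 0 0 0.015 -0.007 0;0 0 0 0 0.0293 -0.0156 0;0 0 0 0 0.0446 -0.022 0;0 0 0 0 0.0602 -0.0271 0")

```text
time: 8.8
ee_pos: [0.5783, -0.0781, 0.1732]
eef_rot: [0.751, 0.661, -0.0, 0.001]
ft_force: [-0.6, -2.5, -0.2]
width: 0.009
grip_force: 20.0
```

Request:
play_rows(increments="0 0 0 0 0.016 -0.003 0;0 0 0 0 0.0326 -0.0051 0;0 0 0 0 0.049 -0.005 0;0 0 0 0 0.0655 -0.0037 0;0 0 0 0 0.0655 -0.0037 0")

```text
time: 9.3
ee_pos: [0.6444, -0.0867, 0.1761]
eef_rot: [0.751, 0.661, 0.0, 0.001]
ft_force: [-1.0, -4.0, 2.3]
width: 0.0091
grip_force: 20.0
```

Request:
play_rows(increments="0 0 0 0 0.016 0.003 0;0 0 0 0 0.0316 0.008 0;0 0 0 0 0.0316 0.008 0;0 0 0 0 0.0316 0.008 0.4;0 0 0 0 0.0316 0.008 0.4;0 0 0 0 0.0316 0.008 0.4;0 0 0 0 0.0316 -0.03 0.4;0 0 0 0 0.0316 -0.07 0.4")

```text
time: 10.1
ee_pos: [0.673, -0.089, 0.2458]
eef_rot: [0.75, 0.661, -0.001, -0.001]
ft_force: [1.2, -0.0, 0.6]
width: 0.0337
grip_force: 0.0
```

```bash
python3 - <<'E'
from h import *
go([*H(-60,-70,0)[:2],.26],DH,"view")
E
```

```text
view turn [-0.003  -0.0002  0.0006] shift [ 0.0252 -0.1846 -0.0136]
```

```bash
python3 - <<'E'
from h import *
go([*H(0,-175,0)[:2],.22],DH,"view")
E
```

```text
view turn [-0.003  -0.0002  0.0006] shift [-0.0798 -0.1246  0.0262]
```

Request:
play_rows(increments="0 0 0 -0.08 -0.1246 -0.01 0.4;0 0 0 -0.08 -0.1246 -0.01 0.4;0 0 0 -0.08 -0.1246 0.02 0.4;0 0 0 -0.08 -0.1246 0.026 0.4;0 0 0 -0.08 -0.1246 0.026 0.4")

```text
time: 10.6
ee_pos: [0.5387, -0.1537, 0.2191]
eef_rot: [0.751, 0.66, -0.001, -0.0]
ft_force: [0.6, 0.2, 0.5]
width: 0.0349
grip_force: 0.0
```

```bash
python3 - <<'E'
from h import *
s=read_state();c=camera("wrist");im=c["color"][:,:,::-1].copy()
t=cv2.resize(camera("scene")["color"][100:250,200:400,::-1],(400,300))
o=im[20:240,200:400].copy()
for l in [(0,-95,94),(-21,-95,94),(0,-74,94)]:
    q=wproj(c,s,[H(*l)])[0];print(q);cv2.circle(o,(int(round(q[0]))-200,int(round(q[1]))-20),1,(0,0,255),-1)
b=cv2.resize(o,(400,440),interpolation=cv2.INTER_CUBIC)
z=np.zeros((440,400,3),np.uint8);z[:300]=t
cv2.imwrite("pics/d1.png",np.hstack([b,z]))
E
```

```text
[321.41441357 106.55584007]
[300.51427771 106.70691548]
[321.3846134   86.04196433]
```

View pics/d1.png

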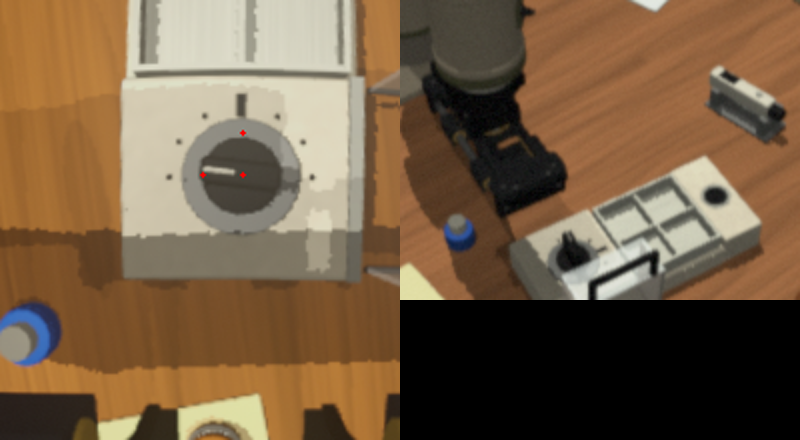

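```bash
cat >> h.py <<'E'
DD=down(180+np.degrees(HA))
E
python3 - <<'E'
from h import *
p=H(-17.5,-131,0)[:2];go([*p,.14],DD,"push start above")
E
```

```text
push start above turn [ 1.4000e-03  8.0000e-04 -1.5697e+00] shift [ 0.0432 -0.0196  0.0808]
```

Request:
play_rows(increments="0 0 -1.57 0.0432 -0.0196 0 0;0 0 -1.57 0.0432 -0.0196 0 0;0 0 -1.57 0.0432 -0.0196 0 0;0 0 -1.57 0.0432 -0.0196 0 0;0 0 -1.57 0.0432 -0.0196 0 0;0 0 -1.57 0.0432 -0.0196 0 0;0 0 -1.57 0.0432 -0.0196 0 0;0 0 -1.57 0.0432 -0.0196 0 0")

```text
time: 11.5
ee_pos: [0.5283, -0.1061, 0.221]
eef_rot: [0.242, 0.97, 0.001, 0.001]
ft_force: [0.5, 0.3, -0.2]
width: 0.0004
grip_force: 0.0
```

Request:
play_rows(increments="0 0 -0.45 0 0 0 0;0 0 -0.45 0 0 0 0;0 0 -0.45 0 0 0 0;0 0 -0.45 0 0 0 0")

```text
time: 11.9
ee_pos: [0.5281, -0.1063, 0.2208]
eef_rot: [0.021, 1.0, 0.001, 0.001]
ft_force: [-0.2, -0.0, 1.5]
width: 0.0004
grip_force: 0.0
```

```bash
python3 - <<'E'
from h import *
p=H(-17.5,-131,0)[:2];go([*p,.046],DD,"down");R0=R.from_quat(read_state()["eef_rot"])
print(R0.inv().apply(H(-17.5,-90,0)-H(-17.5,-131,0)))
E
```

```text
down turn [0.0012 0.0018 0.0839] shift [ 0.0009 -0.0007  0.1748]
[-3.43557390e-03  4.08557696e-02  5.40285916e-05]
```

Request:
play_rows(increments="0 0 0.084 0.001 -0.001 0.05 0;0 0 0.084 0.001 -0.001 0.1 0;0 0 0.084 0.001 -0.001 0.14 0;0 0 0.084 0.001 -0.001 0.17 0;0 0 0.084 0.001 -0.001 0.175 0;0 0 0.084 0.001 -0.001 0.175 0")

```text
time: 12.5
ee_pos: [0.5262, -0.1078, 0.0453]
eef_rot: [0.066, 0.998, 0.0, -0.0]
ft_force: [-0.4, -1.0, 0.2]
width: 0.0003
grip_force: 0.0
```

Request:
play_rows(increments="0 0 0 0 0.008 0 0;0 0 0 0 0.016 0 0;0 0 0 0 0.024 0 0;0 0 0 0 0.032 0 0;0 0 0 0 0.040 0 0;0 0 0 0 0.044 0 0;0 0 0 0 0.044 0 0")

```text
time: 13.2
ee_pos: [0.5315, -0.0637, 0.0454]
eef_rot: [0.065, 0.998, 0.0, 0.0]
ft_force: [-2.6, 2.1, 1.3]
width: 0.0003
grip_force: 1.3
```

Request:
play_rows(increments="0 0 0 0.006 -0.01 0 0;0 0 0 0.02 -0.015 -0.04 0;0 0 0 0.02 -0.015 -0.08 0.75;0 0 0 0.075 -0.015 -0.11 0.75;0 0 0 0.12 -0.015 -0.13 0.75;0 0 0 0.12 -0.015 -0.13 0.75")

```text
time: 13.8
ee_pos: [0.4085, -0.0646, 0.177]
eef_rot: [0.066, 0.998, -0.002, 0.002]
ft_force: [0.2, 0.0, 0.0]
width: 0.0247
grip_force: 0.0
```

```bash
python3 - <<'E'
from h import *
s=read_state();c=camera("wrist");im=c["color"][:,:,::-1].copy();q=wproj(c,s,[H(0,-95,94)])[0];print(q)
t=camera("top")["color"][:,:,::-1];a=proj("top",[H(0,-95,94)])[0].astype(int)
b=cv2.resize(t[a[1]-30:a[1]+30,a[0]-30:a[0]+30],(380,380),interpolation=cv2.INTER_CUBIC)
y,x=int(np.clip(q[1],60,340)),int(np.clip(q[0],60,580))
w=cv2.resize(im[y-60:y+60,x-60:x+60],(380,380),interpolation=cv2.INTER_CUBIC)
cv2.imwrite("pics/d2.png",np.hstack([w,b]))
go([*H(0,-95,0)[:2],.15],DD,"above dial")
E
```

```text
[329.04855829 322.14987434]
above dial turn [-0.0038  0.0033 -0.0067] shift [-0.1394  0.011   0.0267]
```

View pics/d2.png

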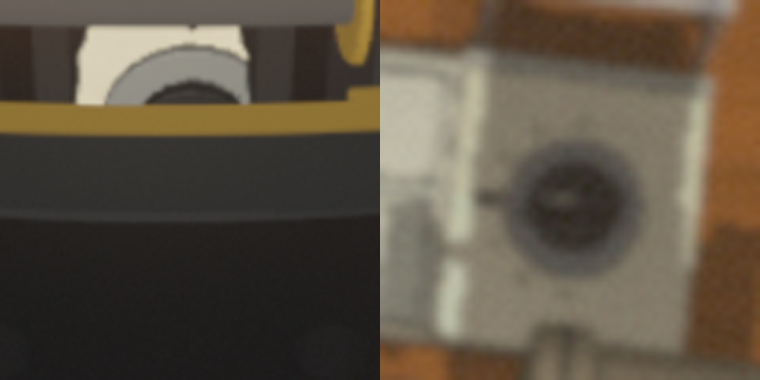

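In the top view the white line now points left, from (575,200) to (545,200), close to the long mark at (488,197). A grip on the bar's two ends will square it up.

Request:
play_rows(increments="0 0 0 -0.07 0.011 0.02 0.75;0 0 0 -0.1394 0.011 0.026 0.75;0 0 0 -0.1394 0.011 0.026 0.75;0 0 0 -0.1394 0.011 0.026 0.75;0 0 0 -0.1394 0.011 0.08 0.75;0 0 0 -0.1394 0.011 0.13 0.75;0 0 0 -0.1394 0.011 0.13 0.75")

```text
time: 14.6
ee_pos: [0.5459, -0.0713, 0.0388]
eef_rot: [0.066, 0.998, 0.001, -0.005]
ft_force: [-0.7, -0.9, -0.5]
width: 0.065
grip_force: 0.0
```

```bash
python3 - <<'E'
from h import *
go([*H(0,-95,0)[:2],.045],DD,"grip")
E
```

```text
grip turn [ 0.0017 -0.0096 -0.0047] shift [-0.0037 -0.0014 -0.0062]
```

Request:
play_rows(increments="0 0 -0.005 -0.004 -0.001 -0.006 0.75;0 0 -0.005 -0.004 -0.001 -0.006 0.3;0 0 -0.005 -0.004 -0.001 -0.006 0.3;0 0 -0.005 -0.004 -0.001 -0.006 0.3;0 0 -0.005 -0.004 -0.001 -0.006 0.3;0 0 -0.005 -0.004 -0.001 -0.006 0.3;0 0 -0.005 -0.004 -0.001 -0.006 0.3;0 0 -0.005 -0.004 -0.001 -0.006 0.3", grip_force=30)

```text
time: 15.4
ee_pos: [0.5544, -0.0738, 0.0521]
eef_rot: [0.063, 0.998, -0.001, 0.001]
ft_force: [-2.0, -1.8, 7.1]
width: 0.0415
grip_force: 30.0
```

```bash
python3 - <<'E'
from h import *
s=read_state();print(s["width"],s["grip_force"],s["ft_force"],s["torque"]);go([*H(0,-95,0)[:2],.045],DD,"res")
E
```

```text
0.0414987791333644 29.970463514328003 [-1.98787261 -1.76408222  7.11205559] [-0.35309926  0.33303306  0.01621649]
res turn [-0.0012  0.0015 -0.0003] shift [ 0.005  -0.0001  0.0071]
```

Request:
play_rows(increments="0 0 0 0 0 0 0.7;0 0 0 0 0 0 0.7;0 0 0 0 0 0 0.7;0 0 0 0.01 0 -0.05 0.7;0 0 0 0.04 0 -0.1 0.7;0 0 0.15 0.08 0 -0.15 0.7;0 0 0.3 0.12 0 -0.2 0.7;0 0 0.45 0.12 0 -0.2 0.7")

```text
time: 16.2
ee_pos: [0.4338, -0.0571, 0.253]
eef_rot: [0.287, 0.958, -0.0, 0.001]
ft_force: [0.8, -1.1, 0.6]
width: 0.0608
grip_force: 0.0
```

```bash
python3 - <<'E'
from h import *
t=camera("top")["color"][:,:,::-1];a=proj("top",[H(0,-95,94)])[0].astype(int)
s=camera("scene")["color"][:,:,::-1];b=proj("scene",[H(40,-95,120)])[0].astype(int)
f=lambda t,a,k:cv2.resize(t[a[1]-k:a[1]+k,a[0]-k:a[0]+k],(380,380),interpolation=cv2.INTER_CUBIC)
cv2.imwrite("pics/d3.png",np.hstack([f(t,a,30),f(s,b,55)]))
print(handle(1.65));go([*handle(1.65)[:2],.27],DH,"above handle")
E
```

```text
[ 0.68046592 -0.08990791  0.20055803]
above handle turn [0.003  0.0075 1.1159] shift [-0.2231  0.108  -0.0135]
```

View pics/d3.png

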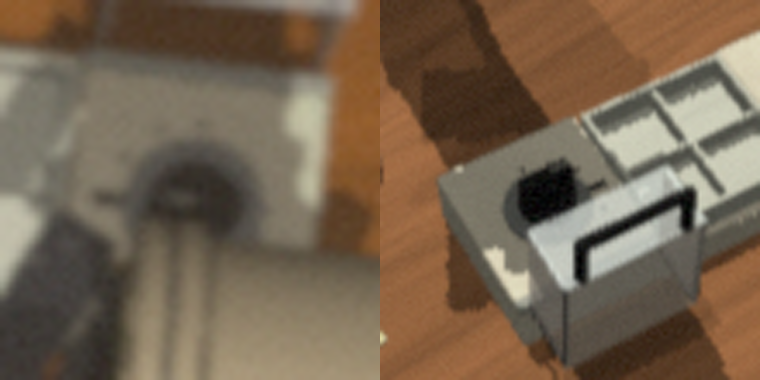

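The dial line points at the long mark and the cover stands open. Now I'll close the cover.

Request:
play_rows(increments="0 0 1.116 -0.2231 0.108 -0.0135 0.4;0 0 1.116 -0.2231 0.108 -0.0135 0.4;0 0 1.116 -0.2231 0.108 -0.0135 0.4;0 0 1.116 -0.2231 0.108 -0.0135 0.4;0 0 1.116 -0.2231 0.108 -0.0135 0.4;0 0 1.116 -0.2231 0.108 -0.0135 0.4;0 0 1.116 -0.2231 0.108 -0.0135 0.4;0 0 1.116 -0.2231 0.108 -0.0135 0.4")

```text
time: 17.1
ee_pos: [0.6813, -0.0881, 0.262]
eef_rot: [0.75, 0.661, -0.0, -0.001]
ft_force: [-1.1, -0.1, -0.1]
width: 0.0347
grip_force: 0.0
```

Request:
play_rows(increments="0 0 0 0 0 0 0.4;0 0 0 0 0 0 0.4")

```text
time: 17.3
ee_pos: [0.6807, -0.0888, 0.2635]
eef_rot: [0.747, 0.664, -0.0, -0.0]
ft_force: [-0.6, 0.6, -0.5]
width: 0.0349
grip_force: 0.0
```

```bash
python3 - <<'E'
from h import *
p=handle(1.65);go([*p[:2],.25],DH,"above");go([*p[:2],p[2]-.037],DH,"grip")
R0=DH
for th in np.arange(1.65,-.01,-.15): print(round(th,2),np.round(R0.inv().apply(handle(th)-handle(1.65)),4))
E
```

```text
above turn [-0.001   0.0002  0.0093] shift [-0.0011 -0.0001  0.0135]
grip turn [-0.001   0.0002  0.0093] shift [-0.0011  0.      0.1   ]
1.65 [0. 0. 0.]
1.5 [ 0.     -0.0232 -0.0076]
1.35 [ 0.     -0.0473 -0.0116]
1.2 [ 0.     -0.0717 -0.012 ]
1.05 [ 0.     -0.0959 -0.0088]
0.9 [ 0.     -0.1193 -0.0019]
0.75 [ 0.     -0.1414  0.0083]
0.6 [ 0.     -0.1618  0.0218]
0.45 [ 0.     -0.1799  0.0381]
0.3 [ 0.     -0.1954  0.057 ]
0.15 [ 0.     -0.2079  0.078 ]
0.0 [ 0.     -0.2171  0.1006]
```

Request:
play_rows(increments="0 0 0.009 -0.001 0 0.04 0.4;0 0 0.009 -0.001 0 0.08 0.4;0 0 0.009 -0.001 0 0.1 0.4;0 0 0.009 -0.001 0 0.1 0.4;0 0 0.009 -0.001 0 0.1 0;0 0 0.009 -0.001 0 0.1 0;0 0 0.009 -0.001 0 0.1 0;0 0 0.009 -0.001 0 0.1 0", grip_force=15)

```text
time: 18.1
ee_pos: [0.6808, -0.0899, 0.1655]
eef_rot: [0.752, 0.66, 0.0, 0.0]
ft_force: [-13.3, 1.5, 5.7]
width: 0.0107
grip_force: 6.8
```

Request:
play_rows(increments="0 0 0 0 0 0 0;0 0 0 0 0 0 0;0 0 0 0 0 0 0")

```text
time: 18.4
ee_pos: [0.68, -0.0897, 0.1655]
eef_rot: [0.752, 0.66, -0.0, -0.0]
ft_force: [-6.3, -0.9, 6.1]
width: 0.0091
grip_force: 15.0
```

Request:
play_rows(increments="0 0 0 0 -0.0117 -0.0055 0;0 0 0 0 -0.0232 -0.0091 0;0 0 0 0 -0.0473 -0.0131 0;0 0 0 0 -0.0717 -0.0135 0;0 0 0 0 -0.0959 -0.0103 0;0 0 0 0 -0.0959 -0.0103 0")

```text
time: 19.0
ee_pos: [0.5834, -0.0769, 0.1756]
eef_rot: [0.751, 0.66, -0.0, 0.001]
ft_force: [0.3, 3.2, 1.3]
width: 0.0092
grip_force: 15.0
```

```bash
python3 - <<'E'
from h import *
s=read_state();print(s["ft_force"],s["torque"],s["width"])
for th in np.arange(1.05,-.01,-.15): print(round(th,2),np.round(DH.inv().apply(handle(th)-handle(1.05)),4))
E
```

```text
[0.29891402 3.24971187 1.30215974] [ 0.64425876 -0.17368209  0.01473045] 0.009152094204514244
1.05 [0. 0. 0.]
0.9 [ 0.     -0.0234  0.0068]
0.75 [ 0.     -0.0456  0.0171]
0.6 [ 0.     -0.0659  0.0305]
0.45 [ 0.     -0.0841  0.0469]
0.3 [ 0.     -0.0995  0.0658]
0.15 [ 0.     -0.112   0.0867]
-0.0 [ 0.     -0.1212  0.1093]
```

Request:
play_rows(increments="0 0 0 0 -0.0234 0.0065 0;0 0 0 0 -0.046 0.0168 0;0 0 0 0 -0.0665 0.0303 0;0 0 0 0 -0.085 0.0467 0;0 0 0 0 -0.085 0.0467 0")

```text
time: 19.5
ee_pos: [0.4996, -0.0657, 0.1269]
eef_rot: [0.751, 0.66, -0.001, -0.0]
ft_force: [-0.2, 4.4, -0.7]
width: 0.0099
grip_force: 15.0
```

Request:
play_rows(increments="0 0 0 0 -0.0155 0.0189 0;0 0 0 0 -0.0283 0.04 0;0 0 0 0 -0.0375 0.063 0;0 0 0 0 -0.0375 0.063 0")

```text
time: 19.9
ee_pos: [0.4652, -0.0612, 0.0647]
eef_rot: [0.751, 0.66, 0.001, 0.0]
ft_force: [4.6, 1.7, -1.1]
width: 0.0093
grip_force: 15.0
```

Request:
play_rows(increments="0 0 0 0 0 0 0.4;0 0 0 0 0 0 0.4;0 0 0 0 0 0 0.4;0 0 0 0 0 -0.04 0.4;0 0 0 0 0 -0.09 0.4;0 0 0 0 0 -0.13 0.45")

```text
time: 20.5
ee_pos: [0.4643, -0.0614, 0.1979]
eef_rot: [0.752, 0.66, 0.0, 0.001]
ft_force: [0.2, -0.8, 0.3]
width: 0.0363
grip_force: 0.0
```

```bash
cat >> h.py <<'E'
def blobs(n,box,im=None,lo=140,smax=60):
    x0,y0,x1,y1=box;im=(camera(n)["color"] if im is None else im)[y0:y1,x0:x1]
    im=cv2.resize(im,None,fx=4,fy=4,interpolation=cv2.INTER_CUBIC)
    hsv=cv2.cvtColor(im,cv2.COLOR_RGB2HSV);m=((hsv[...,2]>lo)&(hsv[...,1]<smax)).astype(np.uint8)
    k,_,st,ce=cv2.connectedComponentsWithStats(m)
    return [(tuple(np.round((c+.5)/4-.5+[x0,y0],1)),int(s[4])//16) for s,c in zip(st[1:],ce[1:]) if s[4]>160]
E
python3 - <<'E'
from h import *
a0=C["top"]["color"];s0=C["scene"]["color"]
for nm,a,s in(("old",a0,s0),("new",None,None)):
    print(nm,blobs("top",(375,170,465,270),a));print(blobs("scene",(140,220,250,310),s))
E
```

```text
old [((np.float64(425.8), np.float64(181.5)), 46), ((np.float64(433.5), np.float64(212.3)), 37), ((np.float64(405.2), np.float64(214.8)), 37), ((np.float64(420.7), np.float64(227.4)), 81), ((np.float64(440.0), np.float64(240.6)), 39), ((np.float64(376.2), np.float64(252.9)), 24)]
[((np.float64(164.5), np.float64(257.5)), 62), ((np.float64(217.4), np.float64(257.2)), 63), ((np.float64(193.5), np.float64(261.5)), 102), ((np.float64(187.4), np.float64(277.8)), 70), ((np.float64(215.4), np.float64(303.0)), 72)]
new [((np.float64(425.8), np.float64(181.5)), 46), ((np.float64(433.5), np.float64(212.3)), 37), ((np.float64(405.2), np.float64(214.8)), 37), ((np.float64(420.8), np.float64(227.5)), 80), ((np.float64(440.1), np.float64(240.6)), 39)]
[((np.float64(217.4), np.float64(257.2)), 65), ((np.float64(164.6), np.float64(257.7)), 58), ((np.float64(193.5), np.float64(261.6)), 105), ((np.float64(187.4), np.float64(277.9)), 70), ((np.float64(215.4), np.float64(303.0)), 72)]
```

```bash
cat >> h.py <<'E'
def topxy(uv,z):
    c=C["top"];T=c["camera_from_world"];d=T[:3,:3].T@[(uv[0]-c["cx"])/c["fx"],(uv[1]-c["cy"])/c["fy"],1];o=-T[:3,:3].T@T[:3,3]
    return (o+d*(z-o[2])/d[2])
def inc(p,q,Rt=DH): print("inc",np.round(Rt.inv().apply(np.asarray(q)-p),4))
E
python3 - <<'E'
from h import *
for u in((405.2,214.8),(433.5,212.3),(440,240.6)): print(topxy(u,.048))
a=topxy((405.2,214.8),.048)[:2];go([*a,.15],DH,"hi");go([*a,.0085],DH,"lo")
E
```

```text
[ 0.50611588 -0.25302351  0.048     ]
[ 0.5125784  -0.33963293  0.048     ]
[ 0.42667206 -0.35586804  0.048     ]
hi turn [ 0.0083  0.0019 -0.004 ] shift [-0.1844  0.0632  0.0515]
lo turn [ 0.0083  0.0019 -0.004 ] shift [-0.1842  0.062   0.193 ]
```

Request:
play_rows(increments="0 0 0 -0.184 0.063 0 0.5;0 0 0 -0.184 0.063 0 0.5;0 0 0 -0.184 0.063 0.02 0.5;0 0 0 -0.184 0.063 0.05 0.5;0 0 0 -0.184 0.063 0.05 0.5")

```text
time: 21.1
ee_pos: [0.5002, -0.257, 0.1409]
eef_rot: [0.754, 0.657, -0.001, -0.002]
ft_force: [-1.1, 0.6, -0.0]
width: 0.0434
grip_force: 0.0
```

```bash
python3 - <<'E'
from h import *
a=topxy((405.2,214.8),.048)[:2];go([*a,.0085],DH,"lo")
s=read_state();c=camera("wrist");print(wproj(c,s,[[*a,.048]]))
E
```

```text
lo turn [-0.0049 -0.0009 -0.0103] shift [0.0047 0.006  0.1323]
[[327.15780989 187.74699315]]
```

Request:
play_rows(increments="0 0 -0.01 0.0047 0.006 0.04 0.5;0 0 -0.01 0.0047 0.006 0.07 0.5;0 0 -0.01 0.0047 0.006 0.07 0.5;0 0 -0.01 0.0047 0.006 0.07 0.5")

```text
time: 21.55
ee_pos: [0.5096, -0.2474, 0.0763]
eef_rot: [0.748, 0.664, 0.0, 0.0]
ft_force: [-0.1, -0.7, 0.4]
width: 0.0434
grip_force: 0.0
```

```bash
python3 - <<'E'
from h import *
print(blobs("top",(375,170,465,270)))
a=topxy((405.2,214.8),.048)[:2];go([*a,.0085],DH,"lo");go([*H(30,62,0)[:2],.15],DH)
E
```

```text
[]
lo turn [0.002  0.0007 0.0068] shift [-0.0054 -0.0036  0.0686]
 turn [0.002  0.0007 0.0068] shift [ 0.3349  0.0493 -0.073 ]
```

Request:
play_rows(increments="0 0 0.007 -0.0054 -0.0036 0.03 0.5;0 0 0.007 -0.0054 -0.0036 0.06 0.5;0 0 0.007 -0.0054 -0.0036 0.0686 0.5;0 0 0.007 -0.0054 -0.0036 0.0686 0.5;0 0 0.007 -0.0054 -0.0036 0.0686 0.1;0 0 0.007 -0.0054 -0.0036 0.0686 0.1;0 0 0.007 -0.0054 -0.0036 0.0686 0.1;0 0 0.007 -0.0054 -0.0036 0.0686 0.1", grip_force=15)

```text
time: 22.4
ee_pos: [0.5056, -0.2535, 0.0074]
eef_rot: [0.751, 0.661, 0.0, 0.001]
ft_force: [-0.1, 0.2, 4.9]
width: 0.0231
grip_force: 15.0
```

```bash
python3 - <<'E'
from h import *
s=read_state();print(s["width"],s["grip_force"],s["ee_pos"],s["ft_force"]);go([*H(30,60,0)[:2],.12],DH,"bay4 hi")
E
```

```text
0.023124610404992318 15.002205669879913 [ 0.50560264 -0.25354476  0.00744771] [-0.09356947  0.17488923  4.8705951 ]
bay4 hi turn [ 0.0016  0.0007 -0.001 ] shift [ 0.3394  0.0506 -0.1127]
```

Request:
play_rows(increments="0 0 0 0 0 -0.04 0.1;0 0 0 0 0 -0.08 0.1;0 0 0 0 0 -0.12 0.1;0 0 0 0.04 0.006 -0.15 0.1;0 0 0 0.09 0.013 -0.15 0.1;0 0 0 0.14 0.021 -0.15 0.1;0 0 0 0.19 0.028 -0.15 0.1;0 0 0 0.24 0.036 -0.15 0.1")

```text
time: 23.2
ee_pos: [0.5705, -0.0205, 0.1569]
eef_rot: [0.751, 0.66, -0.0, 0.0]
ft_force: [1.6, 0.1, -0.5]
width: 0.0232
grip_force: 15.0
```

Request:
play_rows(increments="0 0 0 0.05 0.008 0 0.1;0 0 0 0.099 0.0146 0 0.1;0 0 0 0.099 0.0146 0.03 0.1;0 0 0 0.099 0.0146 0.06 0.1;0 0 0 0.099 0.0146 0.06 0.1;0 0 0 0.099 0.0146 0.06 0.1")

```text
time: 23.8
ee_pos: [0.5974, 0.074, 0.097]
eef_rot: [0.751, 0.661, -0.0, -0.0]
ft_force: [0.3, 0.3, -0.3]
width: 0.0233
grip_force: 15.0
```

```bash
python3 - <<'E'
from h import *
s=read_state();print(s["width"],s["ft_force"]);go([*H(30,60,0)[:2],.0370],DH,"bay4 lo")
E
```

```text
0.023309234714324584 [ 0.26401677  0.28871575 -0.3096083 ]
bay4 lo turn [-0.0005  0.     -0.0013] shift [0.0029 0.001  0.06  ]
```

Request:
play_rows(increments="0 0 0 0.003 0.001 0.03 0.1;0 0 0 0.003 0.001 0.05 0.1;0 0 0 0.003 0.001 0.06 0.1;0 0 0 0.003 0.001 0.061 0.1;0 0 0 0.003 0.001 0.061 0.5;0 0 0 0.003 0.001 0.061 0.5;0 0 0 0.003 0.001 0.061 0.5")

```text
time: 24.5
ee_pos: [0.5995, 0.077, 0.0365]
eef_rot: [0.751, 0.661, 0.001, 0.001]
ft_force: [-0.2, 0.4, 0.4]
width: 0.0386
grip_force: 0.0
```

Request:
play_rows(increments="0 0 0 0 0 -0.03 0.5;0 0 0 0 0 -0.07 0.5;0 0 0 -0.04 0 -0.12 0.5;0 0 0 -0.09 0 -0.15 0.5;0 0 0 -0.14 0 -0.15 0.5;0 0 0 -0.19 0 -0.15 0.5;0 0 0 -0.23 0 -0.15 0.5;0 0 0 -0.23 0 -0.15 0.5")

```text
time: 25.3
ee_pos: [0.5682, -0.1592, 0.1858]
eef_rot: [0.754, 0.657, -0.001, 0.001]
ft_force: [-0.4, 0.2, -0.2]
width: 0.0435
grip_force: 0.0
```

```bash
python3 - <<'E'
from h import *
print(blobs("top",(375,170,465,270)));print(blobs("scene",(140,220,250,310)))
q=proj("top",[[*H(30,60,0)[:2],.076]])[0];print(q);qs=proj("scene",[[*H(30,60,0)[:2],.076]])[0];print(qs)
go([.5126,-.3396,.12],DH)
E
```

```text
[((np.float64(440.7), np.float64(240.6)), 32)]
[((np.float64(164.6), np.float64(257.7)), 58), ((np.float64(193.5), np.float64(261.6)), 107), ((np.float64(187.4), np.float64(277.8)), 74), ((np.float64(215.4), np.float64(303.1)), 72)]
[295.81213724 184.56824238]
[343.88895415 208.5230336 ]
 turn [ 0.0003  0.0006 -0.0052] shift [-0.1918 -0.0317  0.0658]
```

Request:
play_rows(increments="0 0 0 -0.05 -0.008 0 0.5;0 0 0 -0.1 -0.016 0 0.5;0 0 0 -0.15 -0.025 0.01 0.5;0 0 -0.005 -0.192 -0.032 0.04 0.5;0 0 -0.005 -0.192 -0.032 0.066 0.5;0 0 -0.005 -0.192 -0.032 0.066 0.5;0 0 -0.005 -0.192 -0.032 0.066 0.5")

```text
time: 26.1
ee_pos: [0.515, -0.3346, 0.1203]
eef_rot: [0.748, 0.664, 0.001, -0.0]
ft_force: [0.3, -0.1, -0.5]
width: 0.0437
grip_force: 0.0
```

```bash
python3 - <<'E'
from h import *
print(blobs("scene",(140,220,250,310)));go([.5126,-.3396,.0085],DH)
E
```

```text
[((np.float64(162.0), np.float64(258.9)), 18)]
 turn [ 0.0022 -0.0004  0.0079] shift [-0.0051 -0.0027  0.1128]
```

Request:
play_rows(increments="0 0 0.008 -0.0051 -0.0027 0.04 0.5;0 0 0.008 -0.0051 -0.0027 0.08 0.5;0 0 0.008 -0.0051 -0.0027 0.105 0.5;0 0 0.008 -0.0051 -0.0027 0.1125 0.5;0 0 0.008 -0.0051 -0.0027 0.1125 0.1;0 0 0.008 -0.0051 -0.0027 0.1125 0.1;0 0 0.008 -0.0051 -0.0027 0.1125 0.1;0 0 0.008 -0.0051 -0.0027 0.1125 0.1")

```text
time: 26.95
ee_pos: [0.5114, -0.3427, 0.0088]
eef_rot: [0.752, 0.66, 0.0, 0.001]
ft_force: [0.1, 0.5, 4.8]
width: 0.0231
grip_force: 15.0
```

```bash
python3 - <<'E'
from h import *
s=read_state();print(s["width"],s["grip_force"],s["ee_pos"],s["ft_force"]);go([*H(-30,60,0)[:2],.12],DH,"bay2 hi")
E
```

```text
0.02307532405278825 15.000517219305038 [ 0.51138708 -0.34272491  0.00876071] [0.09265411 0.45657674 4.84311527]
bay2 hi turn [ 0.0027  0.0013 -0.0039] shift [ 0.4269 -0.0277 -0.1119]
```

Request:
play_rows(increments="0 0 0 0 0 -0.04 0.1;0 0 0 0 0 -0.08 0.1;0 0 0 0 0 -0.12 0.1;0 0 0 0.04 -0.003 -0.155 0.1;0 0 0 0.09 -0.006 -0.155 0.1;0 0 0 0.14 -0.009 -0.155 0.1;0 0 0 0.19 -0.012 -0.155 0.1;0 0 0 0.24 -0.016 -0.155 0.1")

```text
time: 27.75
ee_pos: [0.5253, -0.1033, 0.1627]
eef_rot: [0.752, 0.659, 0.0, 0.001]
ft_force: [0.3, -0.8, -0.4]
width: 0.0231
grip_force: 15.0
```

Request:
play_rows(increments="0 0 -0.003 0.05 -0.003 0 0.1;0 0 -0.003 0.1 -0.006 0 0.1;0 0 -0.003 0.15 -0.01 0 0.1;0 0 -0.003 0.184 -0.0117 0.01 0.1;0 0 -0.003 0.184 -0.0117 0.05 0.1;0 0 -0.003 0.184 -0.0117 0.065 0.1;0 0 -0.003 0.184 -0.0117 0.065 0.1;0 0 -0.003 0.184 -0.0117 0.065 0.1")

```text
time: 28.55
ee_pos: [0.5382, 0.0779, 0.0979]
eef_rot: [0.751, 0.66, 0.0, 0.0]
ft_force: [-0.1, -0.2, -1.3]
width: 0.0231
grip_force: 15.0
```

```bash
python3 - <<'E'
from h import *
s=read_state();print(s["width"],s["ft_force"]);go([*H(-30,58,0)[:2],.0375],DH,"bay2 lo")
q=proj("top",[[*H(30,60,0)[:2],.076]])[0];print(q,blobs("top",(int(q[0])-12,int(q[1])-12,int(q[0])+12,int(q[1])+12)))
E
```

```text
0.023096426260261035 [-0.07944853 -0.17446296 -1.34596498]
bay2 lo turn [ 0.0005  0.0002 -0.0026] shift [0.0045 0.0002 0.0604]
[295.81213724 184.56824238] []
```

Request:
play_rows(increments="0 0 -0.003 0.0045 0 0.03 0.1;0 0 -0.003 0.0045 0 0.05 0.1;0 0 -0.003 0.0045 0 0.06 0.1;0 0 -0.003 0.0045 0 0.0604 0.1;0 0 -0.003 0.0045 0 0.0604 0.5;0 0 -0.003 0.0045 0 0.0604 0.5;0 0 -0.003 0.0045 0 0.0604 0.5")

```text
time: 29.3
ee_pos: [0.5388, 0.0833, 0.0374]
eef_rot: [0.75, 0.662, 0.0, 0.0]
ft_force: [0.0, 0.4, -0.0]
width: 0.0391
grip_force: 0.0
```

Request:
play_rows(increments="0 0 0 0 0 -0.03 0.5;0 0 0 0 0 -0.07 0.5;0 0 0 -0.04 0 -0.12 0.5;0 0 0 -0.09 -0.01 -0.15 0.5;0 0 0 -0.14 -0.02 -0.15 0.5;0 0 0 -0.19 -0.03 -0.15 0.5;0 0 0 -0.23 -0.03 -0.15 0.5;0 0 0 -0.23 -0.03 -0.15 0.5")

```text
time: 30.1
ee_pos: [0.4782, -0.1476, 0.1871]
eef_rot: [0.752, 0.659, -0.001, 0.001]
ft_force: [0.0, -0.1, 0.4]
width: 0.0435
grip_force: 0.0
```

```bash
python3 - <<'E'
from h import *
print(blobs("top",(375,170,465,270)));print(blobs("scene",(140,220,250,310)))
go([.4267,-.3562,.12],DH)
E
```

```text
[((np.float64(425.7), np.float64(181.6)), 48), ((np.float64(440.1), np.float64(240.6)), 40)]
[((np.float64(164.5), np.float64(257.7)), 58), ((np.float64(193.5), np.float64(261.6)), 105), ((np.float64(215.4), np.float64(303.1)), 72)]
 turn [ 0.0003  0.0007 -0.0024] shift [-0.2178 -0.025   0.067 ]
```

Request:
play_rows(increments="0 0 0 -0.05 -0.008 0 0.5;0 0 0 -0.1 -0.016 0 0.5;0 0 0 -0.15 -0.02 0.01 0.5;0 0 0 -0.19 -0.025 0.03 0.5;0 0 -0.002 -0.2178 -0.025 0.067 0.5;0 0 -0.002 -0.2178 -0.025 0.067 0.5;0 0 -0.002 -0.2178 -0.025 0.067 0.5;0 0 -0.002 -0.2178 -0.025 0.067 0.5")

```text
time: 31.0
ee_pos: [0.4302, -0.3522, 0.1207]
eef_rot: [0.748, 0.664, 0.001, 0.001]
ft_force: [0.0, 0.9, -0.1]
width: 0.0433
grip_force: 0.0
```

```bash
python3 - <<'E'
from h import *
print(blobs("scene",(140,220,250,310)));go([.4267,-.3562,.0085],DH)
E
```

```text
[((np.float64(218.6), np.float64(302.3)), 20)]
 turn [0.0021 0.0007 0.0072] shift [-0.004  -0.0031  0.1124]
```

Request:
play_rows(increments="0 0 0.004 -0.002 -0.0025 0.04 0.5;0 0 0.004 -0.002 -0.0025 0.08 0.5;0 0 0.004 -0.002 -0.0025 0.105 0.5;0 0 0.004 -0.002 -0.0025 0.112 0.5;0 0 0.004 -0.002 -0.0025 0.112 0.1;0 0 0.004 -0.002 -0.0025 0.112 0.1;0 0 0.004 -0.002 -0.0025 0.112 0.1;0 0 0.004 -0.002 -0.0025 0.112 0.1")

```text
time: 31.85
ee_pos: [0.4264, -0.3566, 0.0091]
eef_rot: [0.75, 0.661, 0.0, 0.001]
ft_force: [0.9, 0.2, 3.9]
width: 0.0234
grip_force: 15.0
```

```bash
python3 - <<'E'
from h import *
s=read_state();print(s["width"],s["grip_force"],s["ee_pos"],s["ft_force"]);go([*H(30,4,0)[:2],.16],DH,"bay3 hi")
E
```

```text
0.023370456800012027 15.00047653913498 [ 0.4264183  -0.35655558  0.00910806] [0.870039   0.23620811 3.91746081]
bay3 hi turn [ 0.0023  0.0017 -0.    ] shift [ 0.3953  0.1166 -0.1513]
```

Request:
play_rows(increments="0 0 0 0 0 -0.04 0.1;0 0 0 0 0 -0.08 0.1;0 0 0 0 0 -0.12 0.1;0 0 0 0.04 0.012 -0.152 0.1;0 0 0 0.08 0.024 -0.152 0.1;0 0 0 0.12 0.036 -0.152 0.1;0 0 0 0.16 0.048 -0.152 0.1;0 0 0 0.2 0.06 -0.152 0.1")

```text
time: 32.65
ee_pos: [0.5106, -0.1636, 0.1603]
eef_rot: [0.751, 0.661, -0.0, 0.001]
ft_force: [0.0, -0.4, -0.3]
width: 0.0234
grip_force: 15.0
```

Request:
play_rows(increments="0 0 0 0.045 0.013 0 0.1;0 0 0 0.09 0.026 0 0.1;0 0 0 0.135 0.039 0 0.1;0 0 0 0.18 0.052 0 0.1;0 0 0 0.1953 0.0566 0.02 0.1;0 0 0 0.1953 0.0566 0.05 0.1;0 0 0 0.1953 0.0566 0.05 0.1;0 0 0 0.1953 0.0566 0.05 0.1")

```text
time: 33.45
ee_pos: [0.5908, 0.021, 0.1102]
eef_rot: [0.751, 0.661, -0.0, -0.0]
ft_force: [-0.6, 0.0, -0.8]
width: 0.0231
grip_force: 15.0
```

```bash
python3 - <<'E'
from h import *
s=read_state();print(s["width"],s["ft_force"]);go([*H(30,4,0)[:2],.038],DH,"bay3 lo")
E
```

```text
0.023126403466324823 [-0.57522694  0.04156657 -0.77184604]
bay3 lo turn [-0.0004  0.0003 -0.0006] shift [0.0003 0.0009 0.0722]
```

Request:
play_rows(increments="0 0 0 0 0.001 0.04 0.1;0 0 0 0 0.001 0.06 0.1;0 0 0 0 0.001 0.072 0.1;0 0 0 0 0.001 0.0725 0.1;0 0 0 0 0.001 0.0725 0.45;0 0 0 0 0.001 0.0725 0.45;0 0 0 0 0.001 0.0725 0.45;0 0 0 0 0.001 0.05 0.45")

```text
time: 34.25
ee_pos: [0.5903, 0.0211, 0.058]
eef_rot: [0.75, 0.661, -0.001, -0.001]
ft_force: [0.2, -0.6, 0.4]
width: 0.0378
grip_force: 0.0
```

```bash
python3 - <<'E'
from h import *
go([.452,.24,.2],down(190.8),"thermo view")
E
```

```text
thermo view turn [-0.0031 -0.003  -1.8858] shift [ 0.1996 -0.1653 -0.1415]
```

```bash
python3 - <<'E'
from h import *
go([.452,.21,.2],DH,"thermo view")
E
```

```text
thermo view turn [-0.0036  0.0006  0.    ] shift [ 0.1699 -0.1615 -0.1415]
```

Request:
play_rows(increments="0 0 0 0 0 -0.04 0.45;0 0 0 0 0 -0.09 0.45;0 0 0 0.02 -0.03 -0.1415 0.6;0 0 0 0.06 -0.06 -0.1415 0.6;0 0 0 0.1 -0.1 -0.1415 0.6;0 0 0 0.14 -0.13 -0.1415 0.6;0 0 0 0.17 -0.1615 -0.1415 0.6;0 0 0 0.17 -0.1615 -0.1415 0.6")

```text
time: 35.05
ee_pos: [0.4493, 0.2162, 0.2022]
eef_rot: [0.747, 0.664, 0.001, 0.0]
ft_force: [0.6, -0.5, 0.7]
width: 0.0519
grip_force: 0.0
```

Request:
play_rows(increments="0 0 0 0 0 0 0.7;0 0 0 0 0 0 0.7")

```text
time: 35.25
ee_pos: [0.454, 0.2093, 0.2012]
eef_rot: [0.751, 0.661, 0.0, 0.0]
ft_force: [0.5, 0.3, -0.5]
width: 0.0587
grip_force: 0.0
```

```bash
python3 - <<'E'
from h import *
s=read_state();c=camera("wrist");im=c["color"][:,:,::-1]
np.save("pics/wt.npy",{"c":c,"s":s},allow_pickle=True)
print(s["ee_pos"],wproj(c,s,[[.451,.312,.058],[.515,.324,.044]]))
w=cv2.resize(im[20:220,220:420],(400,400),interpolation=cv2.INTER_CUBIC)
t=camera("scene")["color"][130:270,220:395,::-1];t=cv2.resize(t,(390,312),interpolation=cv2.INTER_CUBIC)
o=np.zeros((400,790,3),np.uint8);o[:,:400]=w;o[:312,400:]=t
cv2.imwrite("pics/t1.png",o)
E
```

```text
[0.45398001 0.20932295 0.20121171] [[305.63060806  88.75207778]
 [362.05636977  73.15366108]]
```

View pics/t1.png

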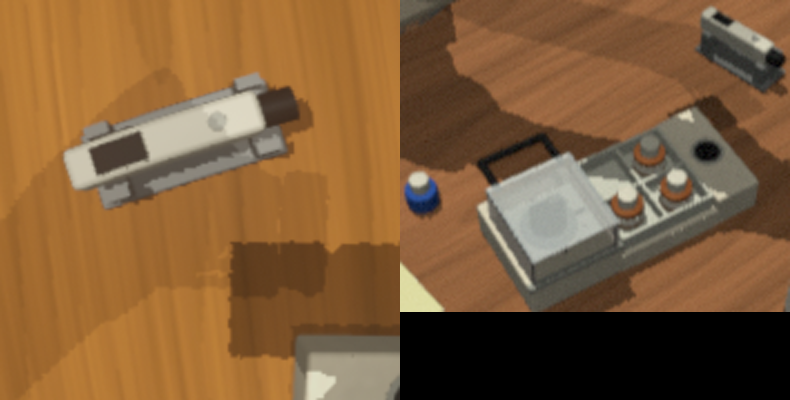

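```bash
python3 - <<'E'
from h import *
d=np.load("pics/wt.npy",allow_pickle=True).item();c,s=d["c"],d["s"]
f=lambda u,v,z:wray(c,s,(220+(u+.5)/2-.5,20+(v+.5)/2-.5),z)
P=[f(64,152,.058),f(77,190,.058),f(252,92,.058),f(266,128,.058)];n=f(297,105,.044)
for p in P+[n]: print(np.round(p*1000,1))
t=(P[0]+P[1])/2;h=(P[2]+P[3])/2;a=np.arctan2(*(h-t)[1::-1]);print(np.degrees(a),np.linalg.norm(h-t),np.linalg.norm(P[0]-P[1]))
a2=np.arctan2(*(n-t)[1::-1]);print(np.degrees(a2),np.linalg.norm((n-t)[:2]))
print("origin by nose",n[:2]-.065*np.array([np.cos(a),np.sin(a)]),"by tail",t[:2]+.065*np.array([np.cos(a),np.sin(a)]))
# saddle centres, z .039 lips: crop outer corners
for u,v in((84,129),(107,203),(262,80),(284,148)): print(np.round(f(u,v,.035)*1000,1))
E
```

```text
[392.5 313.5  58. ]
[396.7 291.7  58. ]
[496.5 331.9  58. ]
[501.4 311.4  58. ]
[522.1 324.4  44. ]
10.323059901315656 0.10604546880060942 0.02221529737484052
9.694054867240153 0.12933764579444268
origin by nose [0.45815062 0.31277293] by tail [0.45855548 0.31428991]
[401.1 327.6  35. ]
[408.6 282.7  35. ]
[505.5 342.3  35. ]
[513.  301.3  35. ]
```

```bash
cat >> h.py <<'E'
TO=np.array([.4577,.3135]);DT=down(190)
E
python3 - <<'E'
from h import *
go([*TO,.12],DT)
E
```

```text
turn [-2.0000e-04 -1.0000e-04 -1.8745e+00] shift [ 0.1042 -0.0099  0.0809]
```

Request:
play_rows(increments="0 0 -1.8745 0.1042 -0.01 0 0.6;0 0 -1.8745 0.1042 -0.01 0 0.6;0 0 -1.8745 0.1042 -0.01 0 0.6;0 0 -1.8745 0.1042 -0.01 0 0.6;0 0 -1.8745 0.1042 -0.01 0 0.6;0 0 -1.8745 0.1042 -0.01 0 0.6;0 0 -1.8745 0.1042 -0.01 0 0.6;0 0 -1.8745 0.1042 -0.01 0 0.6")

```text
time: 36.15
ee_pos: [0.4575, 0.3139, 0.2006]
eef_rot: [0.244, 0.97, -0.0, -0.0]
ft_force: [-0.7, 0.3, -0.8]
width: 0.0522
grip_force: 0.0
```

Request:
play_rows(increments="0 0 -0.5 0 0 0 0.6;0 0 -0.65 0 0 0 0.6;0 0 -0.675 0 0 0.03 0.6;0 0 -0.675 0 0 0.08 0.6;0 0 -0.675 0 0 0.08 0.6;0 0 -0.675 0 0 0.08 0.6")

```text
time: 36.75
ee_pos: [0.4567, 0.3136, 0.1194]
eef_rot: [-0.088, 0.996, -0.0, -0.002]
ft_force: [0.9, 0.4, 0.1]
width: 0.0525
grip_force: 0.0
```

```bash
python3 - <<'E'
from h import *
go([*TO,.006],DT);print(read_state()["joint_positions"].round(2) if hasattr(read_state()["joint_positions"],"round") else read_state()["joint_positions"])
E
```

```text
turn [-0.0001 -0.0031  0.0021] shift [-0.0013 -0.0003  0.1134]
[ 0.32  0.58 -1.3   1.7   0.57  1.32  0.65]
```

Request:
play_rows(increments="0 0 0.002 -0.001 0 0.04 0.6;0 0 0.002 -0.001 0 0.08 0.6;0 0 0.002 -0.001 0 0.1 0.6;0 0 0.002 -0.001 0 0.113 0.6;0 0 0.002 -0.001 0 0.113 0.6;0 0 0.002 -0.001 0 0.113 0.1;0 0 0.002 -0.001 0 0.113 0.1;0 0 0.002 -0.001 0 0.113 0.1", grip_force=30)

```text
time: 37.55
ee_pos: [0.458, 0.3157, 0.0091]
eef_rot: [-0.087, 0.996, 0.0, 0.001]
ft_force: [-0.3, -0.2, 0.1]
width: 0.0356
grip_force: 0.0
```

Request:
play_rows(increments="0 0 0 0 0 0 0.1;0 0 0 0 0 0 0.1;0 0 0 0 0 0 0.1;0 0 0 0 0 0 0.1")

```text
time: 37.95
ee_pos: [0.4577, 0.3153, 0.0085]
eef_rot: [-0.088, 0.996, -0.0, 0.0]
ft_force: [-0.8, -2.6, 5.2]
width: 0.0237
grip_force: 30.0
```

```bash
python3 - <<'E'
from h import *
s=read_state();print(s["width"],s["grip_force"],s["ee_pos"],s["eef_rot"],s["ft_force"]);go([*TO,.006],DT)
np.save("pics/grasp.npy",{"p":s["ee_pos"],"q":s["eef_rot"]},allow_pickle=True)
E
```

```text
0.02374577247921397 29.97792899608612 [0.4576621  0.31528832 0.00847962] [-8.76792245e-02  9.96148695e-01 -1.06012539e-04  3.45395956e-04] [-0.83812564 -2.57290561  5.22645537]
 turn [-0.0003  0.0007  0.0011] shift [ 0.0003 -0.0018  0.0025]
```

```bash
cat >> h.py <<'E'
def Rth(psi,p): # tool rotation with the thermometer held (nose = -tool x), heading psi, nose down p (deg)
    a,b=np.radians([psi,p]);x=np.array([np.cos(a)*np.cos(b),np.sin(a)*np.cos(b),-np.sin(b)]);y=np.array([-np.sin(a),np.cos(a),0]);z=np.cross(x,y)
    return R.from_matrix(np.c_[-x,y,-z])
SP=np.array([-.115,0,-.0355]);PATCH=H(0,125,50)
def tcp(psi,p,up=0):
    r=Rth(psi,p);return PATCH+[0,0,up]-r.apply(SP),r
E
python3 - <<'E'
from h import *
print(PATCH)
for psi in(-90,-120,-150,-167):
    for p in(50,55): t,r=tcp(psi,p);print(psi,p,t.round(3),r.apply([0,0,1]).round(2))
go([.6,.25,.2],Rth(-70,0),"mid")
E
```

```text
[0.57717036 0.14500119 0.05      ]
-90 50 [0.577 0.246 0.115] [-0.    0.77 -0.64]
-90 55 [0.577 0.24  0.124] [-0.    0.82 -0.57]
-120 50 [0.628 0.233 0.115] [ 0.38  0.66 -0.64]
-120 55 [0.625 0.227 0.124] [ 0.41  0.71 -0.57]
-150 50 [0.665 0.196 0.115] [ 0.66  0.38 -0.64]
-150 55 [0.659 0.193 0.124] [ 0.71  0.41 -0.57]
-167 50 [0.676 0.168 0.115] [ 0.75  0.17 -0.64]
-167 55 [0.67  0.166 0.124] [ 0.8   0.18 -0.57]
mid turn [2.0000e-04 7.0000e-04 1.3973e+00] shift [-0.1289 -0.0892 -0.1914]
```

Request:
play_rows(increments="0 0 0 0 0 -0.02 0.1;0 0 0 0 0 -0.06 0.1;0 0 0 0 0 -0.1 0.1;0 0 0.15 -0.01 0 -0.15 0.1;0 0 0.3 -0.03 -0.02 -0.19 0.1;0 0 0.45 -0.06 -0.05 -0.191 0.1;0 0 0.6 -0.1 -0.07 -0.191 0.1;0 0 0.75 -0.129 -0.089 -0.191 0.1")

```text
time: 38.75
ee_pos: [0.602, 0.2487, 0.2004]
eef_rot: [0.287, 0.958, 0.0, 0.001]
ft_force: [0.4, 0.4, -0.4]
width: 0.0241
grip_force: 30.0
```

Request:
play_rows(increments="0 0 0.15 0 0 0 0.1;0 0 0.3 0 0 0 0.1;0 0 0.45 0 0 0 0.1;0 0 0.6 0 0 0 0.1;0 0 0.75 0 0 0 0.1;0 0 0.9 0 0 0 0.1;0 0 1.05 0 0 0 0.1;0 0 1.2 0 0 0 0.1")

```text
time: 39.55
ee_pos: [0.5994, 0.2508, 0.2002]
eef_rot: [0.777, 0.63, 0.0, -0.0]
ft_force: [0.1, 0.0, -1.5]
width: 0.0241
grip_force: 30.0
```

```bash
python3 - <<'E'
from h import *
s=read_state();print(s["width"],np.round(s["joint_positions"],2));t,r=tcp(-150,52,.06);go(t,r,"hover -150");t,r=tcp(-120,52,.06);go(t,r,"hover -120")
E
```

```text
0.024081987181915444 [ 0.13  0.52 -0.86  1.35  0.39  1.45 -0.92]
hover -150 turn [-0.3805  0.8514  0.7785] shift [-0.0421  0.0737  0.0214]
hover -120 turn [-0.1433  0.8988  0.2927] shift [-0.0142  0.0308  0.0214]
```

Request:
play_rows(increments="-0.0203 0.1276 0.0416 -0.002 0.0044 0.003 0.1;-0.04 0.255 0.083 -0.004 0.009 0.006 0.1;-0.061 0.383 0.125 -0.006 0.013 0.009 0.1;-0.081 0.51 0.166 -0.008 0.0175 0.012 0.1;-0.102 0.638 0.208 -0.01 0.022 0.015 0.1;-0.122 0.766 0.25 -0.012 0.026 0.018 0.1;-0.1433 0.8988 0.2927 -0.0142 0.0308 0.0214 0.1;-0.1433 0.8988 0.2927 -0.0142 0.0308 0.0214 0.1")

```text
time: 40.35
ee_pos: [0.6266, 0.2247, 0.1743]
eef_rot: [0.78, 0.446, 0.379, -0.222]
ft_force: [-0.1, -0.4, -0.7]
width: 0.0235
grip_force: 30.0
```

```bash
python3 - <<'E'
from h import *
s=read_state();print(s["width"],np.round(s["joint_positions"],2));t,r=tcp(-120,52,.06);go(t,r,"hover -120");t,r=tcp(-120,52,0);go(t,r,"low")
print(s["ft_force"],R.from_quat(s["eef_rot"]).apply([-1,0,0]))
E
```

```text
0.023473093850084864 [ 1.1   0.54 -1.32  1.97 -0.45  0.51 -0.22]
hover -120 turn [-0.0017 -0.0017 -0.008 ] shift [ 0.0066 -0.003   0.0012]
low turn [-0.0017 -0.0017 -0.008 ] shift [-0.0408 -0.0026  0.0381]
[-0.08205553 -0.43579329 -0.72727666] [-0.31406807 -0.52803821 -0.78901008]
```

Request:
play_rows(increments="0 0 0 -0.01 -0.001 0.01 0.1;0 0 0 -0.02 -0.001 0.02 0.1;0 0 0 -0.03 -0.002 0.029 0.1;0 0 0 -0.036 -0.002 0.035 0.1;0 0 -0.004 -0.0408 -0.0026 0.0381 0.1;0 0 -0.004 -0.0408 -0.0026 0.0381 0.1;0 0 -0.004 -0.0408 -0.0026 0.0381 0.1;0 0 -0.004 -0.0408 -0.0026 0.0381 0.1")

```text
time: 41.15
ee_pos: [0.6277, 0.2355, 0.1225]
eef_rot: [0.776, 0.453, 0.38, -0.219]
ft_force: [0.2, 0.4, -1.3]
width: 0.024
grip_force: 30.0
```

```bash
python3 - <<'E'
from h import *
s=read_state();R0=R.from_quat(s["eef_rot"]);e=s["ee_pos"]+R0.apply(SP)-PATCH;print("spot err",e.round(4),"fix",R0.inv().apply(-e).round(4))
nose=s["ee_pos"]+R0.apply([-.065,0,-.0355]);tail=s["ee_pos"]+R0.apply([.065,0,-.0495])
for n in("scene","top"):
    im=camera(n)["color"][:,:,::-1].copy()
    q=proj(n,[nose,tail,PATCH]);print(n,q.round(1).tolist())
    k=cv2.resize(im,None,fx=5,fy=5,interpolation=cv2.INTER_CUBIC)
    for a in q: cv2.circle(k,tuple(int(round(v*5+2)) for v in a),2,(0,0,255),-1)
    m=(q.mean(0)*5).astype(int);globals()[n]=k[m[1]-200:m[1]+200,m[0]-195:m[0]+195]
cv2.imwrite("pics/n1.png",np.hstack([scene,top]))
E
```

```text
spot err [0.0021 0.0044 0.0039] fix [-0.006   0.0003 -0.0014]
scene [[371.7, 185.4], [402.7, 153.5], [357.5, 197.3]]
top [[261.7, 185.7], [235.0, 168.1], [273.6, 193.1]]
```

View pics/n1.png

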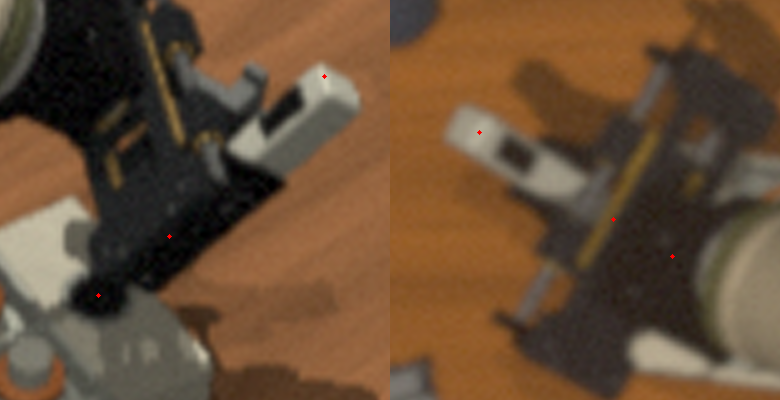

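The thermometer sits straight in the grip, and its projected tail and axis match both views: scene (324,76) and top (479,132). I'll trim the 6 mm spot error, then hold.

Request:
play_rows(increments="0 0 0 -0.006 0 -0.0014 0.1;0 0 0 -0.006 0 -0.0014 0.1;0 0 0 -0.006 0 -0.0014 0.1;0 0 0 -0.006 0 -0.0014 0.1")

```text
time: 41.65
ee_pos: [0.6251, 0.2313, 0.1182]
eef_rot: [0.776, 0.453, 0.379, -0.219]
ft_force: [-0.1, -0.6, -1.7]
width: 0.0238
grip_force: 30.0
```

```bash
cat > e.py <<'E'
from h import *
s=read_state();R0=R.from_quat(s["eef_rot"]);e=s["ee_pos"]+R0.apply(SP)-PATCH;print("spot err",e.round(4),"fix",R0.inv().apply(-e).round(4),R0.apply([-1,0,0]).round(3),np.abs(s["joint_vel"]).max())
E
python3 e.py
```

```text
spot err [-0.0007  0.0002 -0.0005] fix [ 0.0005  0.0007 -0.0002] [-0.302 -0.538 -0.787] 0.004563742351483924
```

Spot error is under 1 mm with the nose 52° down, so I'll hold.

Request:
play_rows(increments="0 0 0 0 0 0 0.1;0 0 0 0 0 0 0.1;0 0 0 0 0 0 0.1;0 0 0 0 0 0 0.1;0 0 0 0 0 0 0.1;0 0 0 0 0 0 0.1;0 0 0 0 0 0 0.1;0 0 0 0 0 0 0.1")

```text
time: 42.45
ee_pos: [0.625, 0.2313, 0.1182]
eef_rot: [0.776, 0.453, 0.379, -0.219]
ft_force: [0.8, 0.6, -2.1]
width: 0.0239
grip_force: 30.0
```

Request:
play_rows(increments="0 0 0 0 0 0 0.1;0 0 0 0 0 0 0.1;0 0 0 0 0 0 0.1;0 0 0 0 0 0 0.1;0 0 0 0 0 0 0.1;0 0 0 0 0 0 0.1;0 0 0 0 0 0 0.1;0 0 0 0 0 0 0.1")

```text
time: 43.25
ee_pos: [0.625, 0.2313, 0.1182]
eef_rot: [0.776, 0.453, 0.379, -0.219]
ft_force: [0.0, -0.5, -0.5]
width: 0.0237
grip_force: 30.0
```

Request:
play_rows(increments="0 0 0 0 0 0 0.1;0 0 0 0 0 0 0.1;0 0 0 0 0 0 0.1;0 0 0 0 0 0 0.1;0 0 0 0 0 0 0.1;0 0 0 0 0 0 0.1;0 0 0 0 0 0 0.1;0 0 0 0 0 0 0.1")

```text
time: 44.05
ee_pos: [0.625, 0.2314, 0.1182]
eef_rot: [0.776, 0.453, 0.379, -0.219]
ft_force: [-0.3, 1.0, -2.6]
width: 0.0237
grip_force: 30.0
```

Request:
play_rows(increments="0 0 0 0 0 0 0.1;0 0 0 0 0 0 0.1;0 0 0 0 0 0 0.1;0 0 0 0 0 0 0.1;0 0 0 0 0 0 0.1;0 0 0 0 0 0 0.1;0 0 0 0 0 0 0.1;0 0 0 0 0 0 0.1")

```text
time: 44.85
ee_pos: [0.6251, 0.2313, 0.1182]
eef_rot: [0.776, 0.453, 0.379, -0.219]
ft_force: [0.2, -0.2, -1.2]
width: 0.0235
grip_force: 30.0
```

```bash
python3 e.py; python3 - <<'E'
from h import *
g=np.load("pics/grasp.npy",allow_pickle=True).item();print(g)
go([.6,.25,.22],Rth(-102,0),"level");print(np.round(read_state()["joint_positions"],2))
E
```

```text
spot err [-0.0007  0.0002 -0.0005] fix [ 0.0005  0.0007 -0.0002] [-0.302 -0.538 -0.787] 0.0016730981855849034
{'p': array([0.4576621 , 0.31528832, 0.00847962]), 'q': array([-8.76792245e-02,  9.96148695e-01, -1.06012539e-04,  3.45395956e-04])}
level turn [ 0.1425 -0.8987 -0.2835] shift [ 0.0827 -0.0306 -0.0598]
[ 1.02  0.64 -1.25  2.01 -0.41  0.4  -0.17]
```

Request:
play_rows(increments="0 0 0 0.025 -0.01 -0.018 0.1;0.02 -0.128 -0.04 0.04 -0.015 -0.03 0.1;0.04 -0.257 -0.081 0.06 -0.02 -0.045 0.1;0.06 -0.385 -0.121 0.0827 -0.0306 -0.0598 0.1;0.081 -0.513 -0.162 0.0827 -0.0306 -0.0598 0.1;0.102 -0.642 -0.202 0.0827 -0.0306 -0.0598 0.1;0.122 -0.77 -0.243 0.0827 -0.0306 -0.0598 0.1;0.1425 -0.8987 -0.2835 0.0827 -0.0306 -0.0598 0.1")

```text
time: 45.65
ee_pos: [0.6007, 0.2497, 0.2209]
eef_rot: [0.777, 0.629, -0.002, 0.002]
ft_force: [-0.3, -0.1, -0.5]
width: 0.024
grip_force: 30.0
```

```bash
python3 - <<'E'
from h import *
go([.5,.32,.2],Rth(-25,0),"toward rest")
E
```

```text
toward rest turn [-0.0023  0.0055 -1.3441] shift [ 0.0479 -0.1132  0.0205]
```

Request:
play_rows(increments="0 0 -0.15 0.006 -0.014 0 0.1;0 0 -0.3 0.012 -0.028 0 0.1;0 0 -0.45 0.018 -0.042 0 0.1;0 0 -0.6 0.024 -0.056 0 0.1;0 0 -0.75 0.03 -0.07 0 0.1;0 0 -0.9 0.036 -0.085 0 0.1;0 0 -1.05 0.042 -0.1 0 0.1;0 0 -1.2 0.048 -0.113 0.01 0.1")

```text
time: 46.45
ee_pos: [0.4989, 0.3216, 0.211]
eef_rot: [0.283, 0.959, 0.001, 0.0]
ft_force: [0.2, 0.4, -1.2]
width: 0.0239
grip_force: 30.0
```

```bash
cat > g.py <<'E'
from h import *
import sys
g=np.load("pics/grasp.npy",allow_pickle=True).item();go(np.array(g["p"])+[0,0,float(sys.argv[1])],R.from_quat(g["q"]),"grasp+");s=read_state();print(s["ft_force"],s["width"],np.abs(s["joint_vel"]).max())
E
python3 g.py 0.06
```

```text
grasp+ turn [ 1.50e-03  3.00e-04 -7.49e-01] shift [ 0.0312 -0.0279  0.1424]
[ 0.24254145  0.44784399 -1.15674493] 0.02385244442975026 1.1199926989477162
```

Request:
play_rows(increments="0 0 -0.15 0.01 -0.01 0 0.1;0 0 -0.3 0.02 -0.02 0 0.1;0 0 -0.45 0.031 -0.028 0 0.1;0 0 -0.6 0.031 -0.028 0.03 0.1;0 0 -0.749 0.031 -0.028 0.06 0.1;0 0 -0.749 0.031 -0.028 0.1 0.1;0 0 -0.749 0.031 -0.028 0.11 0.1;0 0 -0.749 0.031 -0.028 0.11 0.1")

```text
time: 47.25
ee_pos: [0.4575, 0.3137, 0.0993]
eef_rot: [-0.084, 0.996, -0.0, -0.001]
ft_force: [0.1, 0.1, -0.8]
width: 0.0239
grip_force: 30.0
```

Request:
play_rows(increments="0 0 0 0 0 0 0.1;0 0 0 0 0 0 0.1")

```text
time: 47.45
ee_pos: [0.4589, 0.3149, 0.1019]
eef_rot: [-0.084, 0.996, 0.001, 0.001]
ft_force: [0.1, -0.2, -1.2]
width: 0.0237
grip_force: 30.0
```

```bash
python3 g.py 0.03
```

```text
grasp+ turn [ 0.0012  0.0017 -0.007 ] shift [0.0013 0.0005 0.0634]
[ 0.0732154  -0.15633221 -1.20878874] 0.02372713448536331 0.007636352564878112
```

Request:
play_rows(increments="0 0 -0.007 0.0013 0.0005 0.02 0.1;0 0 -0.007 0.0013 0.0005 0.04 0.1;0 0 -0.007 0.0013 0.0005 0.0634 0.1;0 0 -0.007 0.0013 0.0005 0.0634 0.1;0 0 -0.007 0.0013 0.0005 0.0634 0.1;0 0 -0.007 0.0013 0.0005 0.0634 0.1")

```text
time: 48.05
ee_pos: [0.4576, 0.3151, 0.0384]
eef_rot: [-0.088, 0.996, 0.001, 0.001]
ft_force: [-0.3, -0.3, 0.4]
width: 0.0235
grip_force: 30.0
```

```bash
python3 g.py 0.001
```

```text
grasp+ turn [0.0011 0.0014 0.0002] shift [-0.0001  0.0001  0.0289]
[-0.32336971 -0.27842694  0.38088121] 0.023460158930924957 0.0051120657458578935
```

Request:
play_rows(increments="0 0 0 0 0 0.012 0.1;0 0 0 0 0 0.022 0.1;0 0 0 0 0 0.0285 0.1;0 0 0 0 0 0.0285 0.1;0 0 0 0 0 0.0285 0.1")

```text
time: 48.55
ee_pos: [0.4565, 0.3143, 0.0076]
eef_rot: [-0.088, 0.996, -0.0, -0.0]
ft_force: [-0.1, -1.2, -1.1]
width: 0.0238
grip_force: 30.0
```

```bash
python3 g.py 0
```

```text
grasp+ turn [ 0.0002 -0.0013  0.0004] shift [-0.0013  0.0008 -0.0009]
[-0.08037075 -1.19461763 -1.14251874] 0.02377854623784372 0.003163285965813588
```

Request:
play_rows(increments="0 0 0 0 0 0 0.55;0 0 0 0 0 0 0.55;0 0 0 0 0 0 0.55;0 0 0 0 0 0 0.55;0 0 0 0 0 -0.03 0.55;0 0 0 0 0 -0.07 0.55;0 0 0 0 0 -0.12 0.55;0 0 0 0 0 -0.15 0.55")

```text
time: 49.35
ee_pos: [0.457, 0.3153, 0.1615]
eef_rot: [-0.088, 0.996, 0.001, 0.001]
ft_force: [-0.2, 0.2, 0.2]
width: 0.0479
grip_force: 0.0
```

Request:
play_rows(increments="0 0 0 0.05 0 -0.03 0.55;0 0 0 0.1 -0.03 -0.05 0.55;0 0 0 0.12 -0.06 -0.05 0.55;0 0 0 0.12 -0.1 -0.05 0.55;0 0 0 0.12 -0.12 -0.05 0.55;0 0 0 0.12 -0.12 -0.05 0.55")

```text
time: 49.95
ee_pos: [0.3598, 0.1745, 0.2084]
eef_rot: [-0.088, 0.996, -0.001, 0.002]
ft_force: [2.0, -1.2, -1.1]
width: 0.0479
grip_force: 0.0
```

```bash
python3 - <<'E'
from h import *
def f(im,x0,y0,x1,y1,w,h): return cv2.resize(im[y0:y1,x0:x1,::-1],(w,h),interpolation=cv2.INTER_CUBIC)
s=camera("scene")["color"];t=camera("top")["color"]
a=f(s,220,130,400,265,480,360);b=f(t,195,205,245,265,300,360)
cv2.imwrite("pics/f1.png",np.hstack([a,b]))
E
```

```text
(no output)
```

View pics/f1.png

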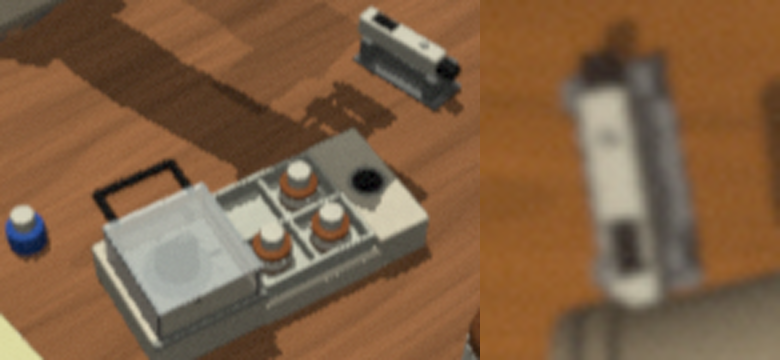

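The thermometer lies in its rest, the cover is shut, and three jars stand upright in bays at about (298,180), (330,225) and (270,240). I'll hand in.

```bash
python3 - <<'E'
from h import *
a=camera("scene")["color"][130:175,345:400].astype(int);b=C["scene"]["color"][130:175,345:400].astype(int)
g=lambda x:cv2.GaussianBlur(x.mean(2).astype(np.float32),(0,0),1)
print(cv2.phaseCorrelate(g(a)-g(a).mean(),g(b)-g(b).mean()))
print(close_job())
E
```

```text
((0.2689587926280552, 0.7840614514121924), 1.073203872398094)
the job is handed in; nothing more can be done
None
```

I handed the job in; no verdict came back. The dial points at the long mark, the cover is shut, and all three jars present stand upright in bays. I held the thermometer on the patch for over 3 s at 52° nose-down, within about 1 mm by its measured pose, then laid it back in its rest.

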